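Blank off the live outlet of the fluid transfer bench

ROBOT

A 6-joint arm with a two-finger parallel gripper is mounted at the origin on the work surface. World frame = base frame: x ahead of the robot, y to its left, z up, the work surface at z = 0. Lengths are in m, angles in degrees, forces in N, time in s.
With the tool pointing down it reaches from about 0.4 to 0.825 m from the base axis. Payload 7 kg.
Tool frame: the origin (TCP) lies midway between the tips of the shut fingers; the grasp point (between the pads) lies r.pinch_z behind it (r.pinch_z is the distance from the TCP to the grasp point, in m); z points along the fingers, y is the line along which they close (so a half turn about z gives the same grasp; the last joint's range is limited). The gripper opens to 88 mm and grips with 3 to 60 N. Pads are 19 mm wide; open, the fingers measure 130 mm over their backs; the gripper's body (78 mm by 193 mm) begins 47 mm behind the grasp point.
Start: joints at [82.397, 20.546, 0.682, 0, -70.136, -16.507], TCP at [0.276, 0.616, 0.227] pointing down, gripper open.
Joint ranges: [-176.03, 176.03], [-82.01, 121.73], [-58.28, 71.71], [-173.87, 95.51], [-174.79, -0.11], [-173.66, 173.66]. Speed limits (degrees/s): [136.94, 136.94, 172.46, 180, 180, 180].

INTERFACE

Orientations are given as [roll, pitch, yaw] about the fixed x, y, z axes, in that order (R = Rz(yaw) Ry(pitch) Rx(roll)).
In Python, from plant import r, optics, job gives the robot as it stands.
- The arm moves only by the shell command python3 -m crank 'ROWS' [FORCE]. ROWS is JSON, a list of rows, each an object with "xyz": the shift along the tool's x, y, z in units of 30 mm (1.0 is 30 mm), a list of three; "delta_rot": the turn, a rotation vector about the tool's x, y, z in degrees, a list of three; "claw": the closure, from 0 (fully open) to 1 (shut). A call has 1 to 20 rows; each row is the pose to reach, as a shift and turn from the pose commanded when the call began, along the tool's axes at that moment; what a row does not reach only later rows make up. A row lasts 1/8 s, in which the tool goes at most 62.5 mm and 10.7 degrees, less where a joint would pass 70% of its speed; a pose out of reach is approached as far as the arm can. A call with a gripper value outside its range is refused whole. The fingers move at their own pace and stop on an object; FORCE is the grip in N (left out, the last holds). Time passes only in rows, so rows that repeat a pose let the fingers close. It gives the time, the measured TCP pose, the force, the opening and the grip force at its end, in the units of the state.
- r.get_state(): the state, without advancing time (a new reading comes with each control period).
- optics.capture(name): name is "scene" or "top" or "wrist"; returns a dict with "img" (480x640x3 uint8, blue, green, red), "fovy" (degrees; the focal length in pixels is half the picture's height over the tangent of half this angle, whatever the lens; pixels are square), "cx", "cy" (the principal point, pixels), "eye" and "rotation" of the camera in the world; the wrist camera has in their place "hand_eye" (4x4, takes a point from camera to tool coordinates, whose origin is the TCP and whose axes are the flange's). Camera axes: x right, y up, looking along -z (the intrinsics and any distortion apply to the point x, -y, -z); pixel columns grow to the right and rows downward; lengths in m; the calibration is good to about 2 mm. The wrist camera is an equidistant fisheye: a pixel r from the principal point sees the ray r / f radians off the axis. A picture is of the moment at which its call begins: read the wrist's pose just before it. There is no depth.
- job.close_job(): hands the job in; it is judged then, once.
The state is a dict: "time_s": time; "joints": joint angles; "qd": joint speeds; "joint_torque": joint torques, N m; "tcp_pos": TCP position; "eef_rot": TCP orientation; "contact_force": force on the tool from outside, world axes, zero at the start; "moment": the same for the moment, N m; "gripper_width": finger opening in m; "gripper_force": force on a finger pad.
Only numpy, scipy, OpenCV 4.12 (cv2) and the standard library are available. Lean on these libraries where they do the work, as an engineer would, in place of code of your own. Each camera call takes 0.05 s, during which the arm holds its last target. There are 200 camera calls.

TASK

The red-ball changeover lever leans towards the outlet stand that will be live when the pump starts. Blank off that outlet: seat the plug of the same colour as that stand fully home in its leaning coupler, then swing the coupler's two cam arms down together until both are folded fully down. Leave the other stand's arms and the other plug as they are, do not touch the changeover valve or its lever, and do not push the other things about.

Things in the scene. Friction and masses are not known exactly. Their poses are not given: they have to be found in the camera images.
- stand_blue: blue outlet stand, bolted down: blue base plate 120 x 130 x 10 (from x = -40 to 80), steel pipe rising at x = 30, and an aluminium cam-and-groove coupler leaning 30 degrees from vertical to the stand's -x (roughly to the robot). Origin on the work surface. Turned up to 15 degrees. Which stand is on the left (+y) and which on the right changes.
- blue_mouth (a point): centre of the blue coupler's mouth, in the plane of its rim, 137 above the work surface; z = coupler axis, out of the mouth (30 degrees from vertical); y = line through the two cam arm pivots. Outside dia 44 (52 at the rim), bore dia 35, 35 deep, flaring to 43 over its top 8. The arms swing in this frame's y-z plane about pivots at y = +24 and -24, z = -8.
- blue_arm_left (a joint): cam arm on the +y side of the blue mouth frame, rad: 0 = up and out, 60 degrees above square to the coupler axis; 1.05 = square out; 2.58 (stop) = folded flat down the coupler body, fully locked. Starts at 0 to 0.6 and stays where left (friction 0.03 N m: 2.5 N at 12 mm from the pivot). Its inner lobe enters the plug's groove: it cannot lock unless the plug is home.
- blue_arm_left_tip (a point): end of the blue coupler's +y cam arm, a brass bar 13 wide, 6 thick, 60 long from its pivot; a thin wire ring reaches 18 farther (seen only)
- blue_arm_right (a joint): cam arm on the -y side of the blue mouth frame, rad: 0 = up and out, 60 degrees above square to the coupler axis; 1.05 = square out; 2.58 (stop) = folded flat down the coupler body, fully locked. Starts at 0 to 0.6 and stays where left (friction 0.03 N m: 2.5 N at 12 mm from the pivot). Its inner lobe enters the plug's groove: it cannot lock unless the plug is home.
- blue_arm_right_tip (a point): end of the blue coupler's -y cam arm, a brass bar 13 wide, 6 thick, 60 long from its pivot; a thin wire ring reaches 18 farther (seen only)
- plug_blue: loose blue blanking plug, 160 g, upright on its nose; origin centre of underside, z up. Nose dia 29 (tapered to 20) to z = 9, groove dia 21 to z = 33, flange dia 49 to z = 37, on top a flat grip bar 34 long (plug's x), 14 thick (its y), z = 37 to 58. Home in a coupler its flange lies on the rim: origin at z = -33 in the mouth frame; any turn about the axis will do.
- stand_orange: orange outlet stand, bolted down: orange base plate 120 x 130 x 10 (from x = -40 to 80), steel pipe rising at x = 30, and an aluminium cam-and-groove coupler leaning 30 degrees from vertical to the stand's -x (roughly to the robot). Origin on the work surface. Turned up to 15 degrees. Which stand is on the left (+y) and which on the right changes.
- orange_mouth (a point): centre of the orange coupler's mouth, in the plane of its rim, 137 above the work surface; z = coupler axis, out of the mouth (30 degrees from vertical); y = line through the two cam arm pivots. Outside dia 44 (52 at the rim), bore dia 35, 35 deep, flaring to 43 over its top 8. The arms swing in this frame's y-z plane about pivots at y = +24 and -24, z = -8.
- orange_arm_left (a joint): cam arm on the +y side of the orange mouth frame, rad: 0 = up and out, 60 degrees above square to the coupler axis; 1.05 = square out; 2.58 (stop) = folded flat down the coupler body, fully locked. Starts at 0 to 0.6 and stays where left (friction 0.03 N m: 2.5 N at 12 mm from the pivot). Its inner lobe enters the plug's groove: it cannot lock unless the plug is home.
- orange_arm_left_tip (a point): end of the orange coupler's +y cam arm, a brass bar 13 wide, 6 thick, 60 long from its pivot; a thin wire ring reaches 18 farther (seen only)
- orange_arm_right (a joint): cam arm on the -y side of the orange mouth frame, rad: 0 = up and out, 60 degrees above square to the coupler axis; 1.05 = square out; 2.58 (stop) = folded flat down the coupler body, fully locked. Starts at 0 to 0.6 and stays where left (friction 0.03 N m: 2.5 N at 12 mm from the pivot). Its inner lobe enters the plug's groove: it cannot lock unless the plug is home.
- orange_arm_right_tip (a point): end of the orange coupler's -y cam arm, a brass bar 13 wide, 6 thick, 60 long from its pivot; a thin wire ring reaches 18 farther (seen only)
- plug_orange: loose orange blanking plug, 160 g, upright on its nose; origin centre of underside, z up. Nose dia 29 (tapered to 20) to z = 9, groove dia 21 to z = 33, flange dia 49 to z = 37, on top a flat grip bar 34 long (plug's x), 14 thick (its y), z = 37 to 58. Home in a coupler its flange lies on the rim: origin at z = -33 in the mouth frame; any turn about the axis will do.
- valve: grey changeover valve block, bolted down, base 90 x 110, top at 53; it carries the lever. Origin on the work surface at its centre.
- changeover (a joint): lean of the weighted throw-over lever on the valve, rad: it always lies fully over to one side, +0.65 = leaning to the left (+y), -0.65 = leaning to the right (-y). It falls over freely if pushed. Pivot 58 above the work surface, on the valve's centre; red ball 30 dia at 80 from it. The side it leans to is the live outlet.
- big_nut: bystander: round steel collar nut, 38 dia x 22 high, beside the blue plug; origin at the centre of its underside
- bolt_jar: bystander: small clear jar with red lid, 40 dia x 65 high, beside the orange plug; origin at the centre of its underside
- spray_can: bystander: spray can, 52 dia x 160 high, standing between and in front of the stands; origin at the centre of its underside
- paint_tin: bystander: paint tin, 84 dia x 95 high, at the left; origin at the centre of its underside
- oil_bottle: bystander: tall black oil bottle with yellow cap, 60 dia x 190 high, at the right; origin at the centre of its underside
- wrench: bystander: steel wrench 190 long, lying at the right
- screwdriver: bystander: blue-handled screwdriver 180 long, lying at the far left
- yellow_tub: bystander: open yellow plastic tub, 70 dia x 50 high, at the far right; origin at the centre of its underside
There are look-alikes about, which are no part of the job. What is meant by the stand_blue is not purple, and is the larger of those in its own colour.

How it is judged (in metres and radians):
On the way, in this order (a step that is already met when the one before it is completed fails the run):
1. the matching plug is fully home in the live outlet's coupler (((((value of joint changeover above 0.25 rad and world y of stand_blue above 0 m) or (value of joint changeover below -0.25 rad and world y of stand_blue below 0 m)) and (z of plug_blue in the frame of blue_mouth below -0.028 m and distance between plug_blue and blue_mouth below 0.04 m and angle between the z axis of plug_blue and the z axis of blue_mouth, either way round below 0.15 rad)) or (((value of joint changeover above 0.25 rad and world y of stand_orange above 0 m) or (value of joint changeover below -0.25 rad and world y of stand_orange below 0 m)) and (z of plug_orange in the frame of orange_mouth below -0.028 m and distance between plug_orange and orange_mouth below 0.04 m and angle between the z axis of plug_orange and the z axis of orange_mouth, either way round below 0.15 rad)))), for 0.2 s.
2. both cam arms of the live outlet's coupler are folded fully down, with the plug still home (((((value of joint changeover above 0.25 rad and world y of stand_blue above 0 m) or (value of joint changeover below -0.25 rad and world y of stand_blue below 0 m)) and (z of plug_blue in the frame of blue_mouth below -0.028 m and distance between plug_blue and blue_mouth below 0.04 m and angle between the z axis of plug_blue and the z axis of blue_mouth, either way round below 0.15 rad) and value of joint each of blue_arm_left, blue_arm_right above 2.3 rad) or (((value of joint changeover above 0.25 rad and world y of stand_orange above 0 m) or (value of joint changeover below -0.25 rad and world y of stand_orange below 0 m)) and (z of plug_orange in the frame of orange_mouth below -0.028 m and distance between plug_orange and orange_mouth below 0.04 m and angle between the z axis of plug_orange and the z axis of orange_mouth, either way round below 0.15 rad) and value of joint each of orange_arm_left, orange_arm_right above 2.3 rad))), for 0.2 s.
At the end, for the whole second after the job is handed in: On the stand the lever leans to, the same-coloured plug rests in the coupler, underside 28 mm or more below the rim (33 = home), in line within 0.15 rad, and both cam arms read over 2.3 rad. The other plug is upright within 30 mm of its start, the other stand's arm ends within 25 mm (((((value of joint changeover above 0.25 rad and world y of stand_blue above 0 m) or (value of joint changeover below -0.25 rad and world y of stand_blue below 0 m)) and (z of plug_blue in the frame of blue_mouth below -0.028 m and distance between plug_blue and blue_mouth below 0.04 m and angle between the z axis of plug_blue and the z axis of blue_mouth, either way round below 0.15 rad) and value of joint each of blue_arm_left, blue_arm_right above 2.3 rad and linear speed of plug_blue below 0.02 m/s and (distance of plug_orange from where it was at the start of the episode below 0.03 m and angle between plug_orange's own z axis and vertical below 0.15 rad and distance of each of orange_arm_left_tip, orange_arm_right_tip from where it was at the start of the episode below 0.025 m)) or (((value of joint changeover above 0.25 rad and world y of stand_orange above 0 m) or (value of joint changeover below -0.25 rad and world y of stand_orange below 0 m)) and (z of plug_orange in the frame of orange_mouth below -0.028 m and distance between plug_orange and orange_mouth below 0.04 m and angle between the z axis of plug_orange and the z axis of orange_mouth, either way round below 0.15 rad) and value of joint each of orange_arm_left, orange_arm_right above 2.3 rad and linear speed of plug_orange below 0.02 m/s and (distance of plug_blue from where it was at the start of the episode below 0.03 m and angle between plug_blue's own z axis and vertical below 0.15 rad and distance of each of blue_arm_left_tip, blue_arm_right_tip from where it was at the start of the episode below 0.025 m)))); the robot touches nothing.
It fails at once if the changeover valve or its lever is touched (contact force between valve and anything else above 0.5 N).
It fails at once if one cam arm is locked while the other is still standing out ((value of joint blue_arm_left above 2.1 rad and value of joint blue_arm_right below 1.1 rad) or (value of joint blue_arm_right above 2.1 rad and value of joint blue_arm_left below 1.1 rad) or (value of joint orange_arm_left above 2.1 rad and value of joint orange_arm_right below 1.1 rad) or (value of joint orange_arm_right above 2.1 rad and value of joint orange_arm_left below 1.1 rad)).
It fails at once if a bystander is pushed away by more than 40 mm (distance of any of big_nut, bolt_jar, spray_can, paint_tin, oil_bottle, wrench, screwdriver, yellow_tub from where it was at the start of the episode above 0.04 m).
It fails at once if a standing can, tin, bottle, tub or jar is tipped over (angle between any of spray_can, paint_tin, oil_bottle, bolt_jar, yellow_tub's own z axis and vertical above 0.6 rad).
It also fails if it takes over 48 s, if anything falls off the work surface, if the arm or the gripper's body presses on something with over 40 N, if the wrist force passes 120 N, or if a joint passes its speed limit or range.

## Working session

There is one attempt and no reset: what is moved stays moved. The work goes in short steps, Python scripts to look and compute and a shell command to move; the robot and the scene stay as the last step left them, time stands still between calls to the robot, and variables do not carry over. Pictures are saved under pics/ and viewed, at most 10 in all, crops included, and the job is handed in when it is done.

```bash
mkdir -p pics; ls; python3 - <<'E'
from plant import r, optics, job
import cv2
print(r.get_state(), r.pinch_z)
for n in ("scene","top"):
    c=optics.capture(n); cv2.imwrite(f"pics/{n}0.png",c["img"])
    print(n,{k:v for k,v in c.items() if k!="img"})
E
```

```text
pics
{'time_s': 0.0, 'joints': array([ 8.23969554e+01,  2.05912926e+01,  6.35738272e-01, -1.97150946e-02,
       -7.01362091e+01, -1.65078381e+01]), 'qd': array([ 0.04331637, -0.04282633,  0.05680542,  0.05302605, -0.07382292,
       -0.09946255]), 'joint_torque': array([ 7.74443815e-04, -5.82715023e+01,  2.93069440e+01,  6.99770004e+00,
        7.04184640e-03, -1.57168733e-04]), 'tcp_pos': array([0.27555926, 0.61567243, 0.2256405 ]), 'eef_rot': array([ 1.79906752e+02, -8.30703930e-03, -2.41175897e+01]), 'contact_force': array([ 0.10158563, -0.77351815,  0.32763677]), 'moment': array([-0.00414106, -0.03139   , -0.03374621]), 'gripper_force': 0.0, 'gripper_width': 0.0876105807613724} 0.0188
scene {'fovy': 57.51065579184909, 'cx': 322.1770028984438, 'cy': 236.56974539919278, 'eye': array([0.96741233, 0.18756593, 0.79831905]), 'rotation': array([ 37.09717407,  -1.05123402, 111.51503539])}
top {'fovy': 47.87486956611239, 'cx': 314.8387308259947, 'cy': 243.5195736747877, 'eye': array([ 0.27446137, -0.01007986,  1.39343404]), 'rotation': array([  8.51668641,  -0.86517166, -88.48550247])}
```

View pics/scene0.png

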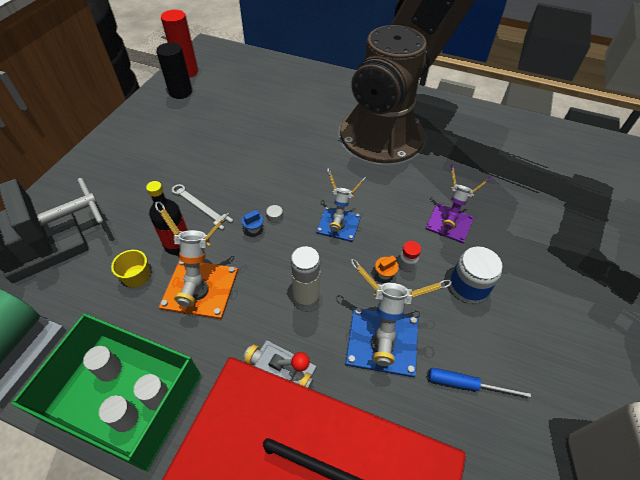

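View pics/top0.png

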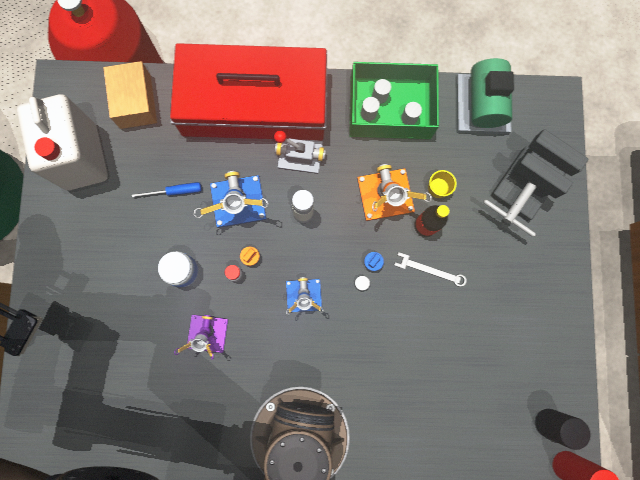

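Candidates, by pixel in the top view:
- **Blue stands:** large blue at (236,200), small blue look-alike at (304,295), purple at (205,335).
- **Blue plug:** (374,262), with the big nut at (362,283) beside it.
- **Orange plug:** (250,256).
- **Lever:** the red ball is at (280,136) and the valve centre about (299,154), so it leans to +y (left). The stand on the left is the large blue one.

Next I'll check this choice in one close crop.

```bash
cat > h.py <<'E'
import numpy as np, cv2
from scipy.spatial.transform import Rotation as Ro
from plant import r, optics, job
def RR(e): return Ro.from_euler('xyz',e,degrees=True).as_matrix()
def ray(c,u,v):
    f=240/np.tan(np.radians(c["fovy"]/2)); d=np.array([(u-c["cx"])/f,-(v-c["cy"])/f,-1.])
    return RR(c["rotation"])@d
def onz(c,u,v,z):
    d=ray(c,u,v); return c["eye"]+d*(z-c["eye"][2])/d[2]
def tri(c1,p1,c2,p2):
    d1,d2=ray(c1,*p1),ray(c2,*p2); d1/=np.linalg.norm(d1); d2/=np.linalg.norm(d2)
    s=np.linalg.lstsq(np.stack([d1,-d2],1),c2["eye"]-c1["eye"],rcond=None)[0]
    a=c1["eye"]+s[0]*d1; b=c2["eye"]+s[1]*d2; return (a+b)/2, np.linalg.norm(a-b)
def proj(c,P):
    f=240/np.tan(np.radians(c["fovy"]/2)); q=RR(c["rotation"]).T@(np.asarray(P)-c["eye"]); return c["cx"]-f*q[0]/q[2], c["cy"]+f*q[1]/q[2]
def tile(im,cx,cy,s=4,w=400,h=300):
    x0,y0=int(cx-w/s/2),int(cy-h/s/2)
    t=cv2.resize(im[y0:y0+h//s,x0:x0+w//s],(w,h),interpolation=cv2.INTER_CUBIC)
    for k in range(0,w,10*s): cv2.line(t,(k,0),(k,6),(0,0,255),1); cv2.putText(t,str(x0+k//s),(k,16),0,.33,(0,0,255))
    for k in range(0,h,10*s): cv2.line(t,(0,k),(6,k),(0,0,255),1); cv2.putText(t,str(y0+k//s),(8,k+4),0,.33,(0,0,255))
    return t
E
python3 - <<'E'
from h import *
t=cv2.imread("pics/top0.png"); s=cv2.imread("pics/scene0.png")
cv2.imwrite("pics/c1.png",np.vstack([np.hstack([tile(t,235,203),tile(s,400,295)]),np.hstack([tile(t,374,265,6.25 if 0 else 8),tile(s,262,220,8)])]))
E
```

```text
(no output)
```

View pics/c1.png

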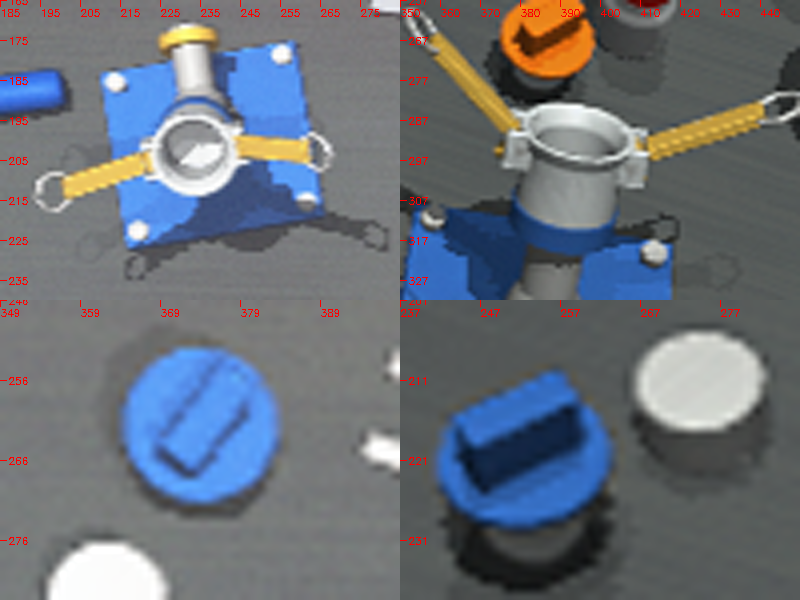

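The top crop shows the large blue coupler with its rim centred at about (233.2,203.3), and the arm ends at about (201,212) and (262,202.5). In the scene view the rim is at (393.9,290.5). The blue plug's flange centre is at about (374,261.4). The small blue and purple stands are not in these crops, so the choice is confirmed.

```bash
cat > cal.py <<'E'
from h import *
T=optics.capture("top");S=optics.capture("scene")
E
python3 - <<'E'
from cal import *
np.set_printoptions(precision=4,suppress=True)
print("mouth",tri(T,(233.2,203.3),S,(393.9,290.5)),onz(T,233.2,203.3,.137),onz(S,393.9,290.5,.137))
print("L tip",tri(T,(201.2,211.7),S,(440.7,284)))
print("R tip",tri(T,(262,202.5),S,(359,267)))
P=onz(T,374,261.4,.037); print("plug",P,proj(S,P))
# base plate corner bolts (top tile): 
for p in [(115,82),(281,54),(138,231),(307,200)]: print("bolt",onz(T,185+p[0]/4,165+p[1]/4,.012))
print("plug bar dir", [onz(T,349+a/8,246+(b-300)/8,.058) for a,b in [(160,445),(195,470),(247,408)]])
print("ball",onz(T,280,136,.12),"valve",onz(T,299,154,.05))
print("can",onz(T,303,200,.16),onz(S,305,257,.16),"nut",onz(T,362.5,283,.022),"orange plug",onz(T,250,256,.037),"jar",onz(T,233,272,.065),"wrench",onz(T,400,262,.005), "orange mouth",onz(T,396,195,.137))
E
```

```text
mouth (array([0.5554, 0.1735, 0.1299]), np.float64(0.0009210726061407632)) [0.5539 0.172  0.137 ] [0.5597 0.1741 0.137 ]
L tip (array([0.5278, 0.2443, 0.154 ]), np.float64(0.002666093171344996))
R tip (array([0.5522, 0.1035, 0.1604]), np.float64(0.0035099410985220754))
plug [ 0.4367 -0.176   0.037 ] (np.float64(252.12206119749766), np.float64(217.60488098160906))
bolt [0.6278 0.2432 0.012 ]
bolt [0.65   0.1356 0.012 ]
bolt [0.5292 0.223  0.012 ]
bolt [0.5528 0.1145 0.012 ]
plug bar dir [array([ 0.427, -0.161,  0.058]), array([ 0.4195, -0.172 ,  0.058 ]), array([ 0.4393, -0.188 ,  0.058 ])]
ball [0.7297 0.0682 0.12  ] valve [0.708  0.0219 0.05  ]
can [0.5615 0.0065 0.16  ] [0.5676 0.0099 0.16  ] nut [ 0.3824 -0.1491  0.022 ] orange plug [0.4415 0.1376 0.037 ] jar [0.3973 0.1745 0.065 ] wrench [ 0.4408 -0.2473  0.005 ] orange mouth [ 0.5857 -0.2147  0.137 ]
```

```bash
cat >> h.py <<'E'
np.set_printoptions(precision=3,suppress=True)
MY=11.8; MOUTH=np.array([.556,.172,.137])
def RM(my=MY): return RR([0,0,my])@RR([0,-30,0])   # mouth frame
def go(p,R,cmd=None):
    "shift (30 mm units) and rotvec (deg) in tool axes from the present pose (or cmd=(p,R))"
    if cmd is None:
        s=r.get_state(); p0,R0=s["tcp_pos"],RR(s["eef_rot"])
    else: p0,R0=cmd
    print("xyz",R0.T@(np.asarray(p)-p0)/.03,"rot",np.degrees(Ro.from_matrix(R0.T@R).as_rotvec()))
DN=lambda yaw: RR([180,0,yaw])
E
python3 - <<'E'
from h import *
go([.46,.2,.27],DN(-37)); go([.437,-.176,.2],DN(-37))
E
```

```text
xyz [11.272 10.143 -1.456] rot [ 0.055 -0.013 12.886]
xyz [15.693 21.893  0.89 ] rot [ 0.055 -0.013 12.886]
```

```bash
python3 -m crank '[{"xyz":[1.4,1.3,-1.5],"delta_rot":[0,0,6],"claw":0.3},{"xyz":[11.3,10.1,-1.5],"delta_rot":[0,0,13],"claw":0.3},{"xyz":[11.3,10.1,-1.5],"delta_rot":[0,0,13],"claw":0.3},{"xyz":[11.3,10.1,-1.5],"delta_rot":[0,0,13],"claw":0.3},{"xyz":[11.3,10.1,-1.5],"delta_rot":[0,0,13],"claw":0.3},{"xyz":[11.3,10.1,-1.5],"delta_rot":[0,0,13],"claw":0.3},{"xyz":[11.3,10.1,-1.5],"delta_rot":[0,0,13],"claw":0.3},{"xyz":[15.7,21.9,0.9],"delta_rot":[0,0,13],"claw":0.3},{"xyz":[15.7,21.9,0.9],"delta_rot":[0,0,13],"claw":0.3},{"xyz":[15.7,21.9,0.9],"delta_rot":[0,0,13],"claw":0.3},{"xyz":[15.7,21.9,0.9],"delta_rot":[0,0,13],"claw":0.3},{"xyz":[15.7,21.9,0.9],"delta_rot":[0,0,13],"claw":0.3},{"xyz":[15.7,21.9,0.9],"delta_rot":[0,0,13],"claw":0.3},{"xyz":[15.7,21.9,0.9],"delta_rot":[0,0,13],"claw":0.3},{"xyz":[15.7,21.9,0.9],"delta_rot":[0,0,13],"claw":0.3}]' 20
python3 - <<'E'
from h import *
s=r.get_state(); print(s["tcp_pos"],s["eef_rot"],s["time_s"],s["joints"])
c=optics.capture("wrist"); cv2.imwrite("pics/w1.png",c["img"]); print({k:v for k,v in c.items() if k!="img"})
E
```

```text
time_s: 2.08
tcp_pos: [0.4363, -0.178, 0.1987]
eef_rot: [179.9, 0.1, -37.3]
contact_force: [0.1, 0.7, 0.9]
gripper_width: 0.0611
gripper_force: 0.0
[ 0.436 -0.178  0.199] [179.938   0.081 -37.337] 2.075 [  1.816   2.358 -26.408  -0.003 -61.335  50.849]
{'fovy': 65.70646984690485, 'cx': 314.7584913737886, 'cy': 241.31065644995908, 'hand_eye': array([[-0.   ,  0.953,  0.302,  0.083],
       [ 1.   ,  0.   , -0.   , -0.001],
       [-0.   ,  0.302, -0.953, -0.158],
       [ 0.   ,  0.   ,  0.   ,  1.   ]])}
```

View pics/w1.png

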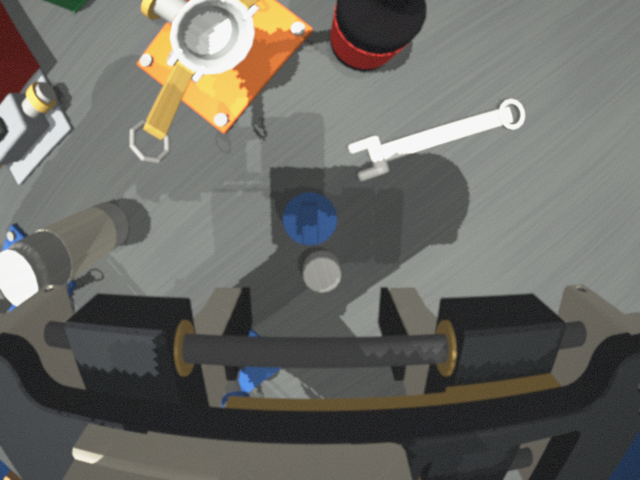

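The wrist view shows the blue plug at about (310,219) and the nut at (321,272) just below it, both in shadow. I'll measure the plug with a contrast-enhanced crop.

```bash
cat >> h.py <<'E'
def wray(c,u,v,p,R):
    f=240/np.tan(np.radians(c["fovy"]/2)); x,y=u-c["cx"],v-c["cy"]; rr=np.hypot(x,y); th=rr/f
    d=np.array([np.sin(th)*x/max(rr,1e-9),-np.sin(th)*y/max(rr,1e-9),-np.cos(th)])
    H=c["hand_eye"]; return p+R@H[:3,3], R@H[:3,:3]@d
def wonz(c,u,v,z,p,R):
    e,d=wray(c,u,v,p,R); return e+d*(z-e[2])/d[2]
E
python3 - <<'E'
from h import *
c=optics.capture("wrist"); im=c["img"]; s=r.get_state(); p,R=s["tcp_pos"],RR(s["eef_rot"])
hsv=cv2.cvtColor(im,cv2.COLOR_BGR2HSV); m=((hsv[...,0]>100)&(hsv[...,0]<125)&(hsv[...,1]>140)).astype(np.uint8)
m[:180]=0;m[255:]=0;m[:,:270]=0;m[:,350:]=0
x,y,w,h=cv2.boundingRect(m); print(x,y,w,h)
M=cv2.moments(m,True); u,v=M["m10"]/M["m00"],M["m01"]/M["m00"]; print(u,v,wonz(c,u,v,.037,p,R), wonz(c,x+w/2,y+h/2,.037,p,R))
t=im[185:252,265:355]; t=cv2.resize(t,None,fx=8,fy=8,interpolation=cv2.INTER_CUBIC); t=cv2.convertScaleAbs(t,alpha=1.8,beta=0)
for k in range(0,90,10): cv2.putText(t,str(265+k),(k*8,12),0,.4,(0,0,255))
for k in range(0,67,10): cv2.putText(t,str(185+k),(0,k*8+4),0,.4,(0,0,255))
cv2.imwrite("pics/w1c.png",t)
E
```

```text
285 193 53 51
310.96079578700994 220.34698654183734 [ 0.44  -0.173  0.037] [ 0.441 -0.175  0.037]
```

View pics/w1c.png

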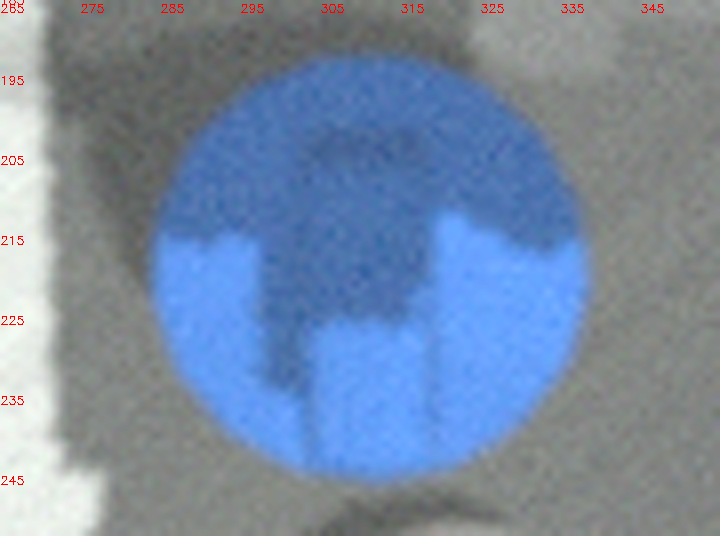

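```bash
python3 - <<'E'
from h import *
c=optics.capture("wrist"); s=r.get_state(); p,R=s["tcp_pos"],RR(s["eef_rot"])
print(wonz(c,311.6,218.4,.037,p,R)); P=wonz(c,311.6,218.4,.037,p,R)
go([P[0]-.001,P[1],.0415],DN(-37.3))
E
```

```text
[ 0.442 -0.174  0.037]
xyz [ 0.058 -0.1    5.272] rot [-0.01  -0.006  0.177]
```

```bash
python3 -m crank '[{"xyz":[0.05,-0.1,1.7],"delta_rot":[0,0,0],"claw":0.3},{"xyz":[0.05,-0.1,3.3],"delta_rot":[0,0,0],"claw":0.3},{"xyz":[0.05,-0.1,4.6],"delta_rot":[0,0,0],"claw":0.3},{"xyz":[0.05,-0.1,5.25],"delta_rot":[0,0,0],"claw":0.3},{"xyz":[0.05,-0.1,5.25],"delta_rot":[0,0,0],"claw":0.3},{"xyz":[0.05,-0.1,5.25],"delta_rot":[0,0,0],"claw":1},{"xyz":[0.05,-0.1,5.25],"delta_rot":[0,0,0],"claw":1},{"xyz":[0.05,-0.1,5.25],"delta_rot":[0,0,0],"claw":1},{"xyz":[0.05,-0.1,5.25],"delta_rot":[0,0,0],"claw":1},{"xyz":[0.05,-0.1,5.25],"delta_rot":[0,0,0],"claw":1},{"xyz":[0.05,-0.1,5.25],"delta_rot":[0,0,0],"claw":1}]' 45
```

```text
time_s: 3.6
tcp_pos: [0.4403, -0.1746, 0.0421]
eef_rot: [-180.0, -0.0, -37.1]
contact_force: [-0.2, -0.4, 1.3]
gripper_width: 0.0135
gripper_force: 44.9
```

```bash
cat >> h.py <<'E'
def RI(my=MY):
    M=RM(my); return np.stack([-M[:,1],-M[:,0],-M[:,2]],1)
def RA(my=MY):   # for arms: tool x = mx, y=-my, z=-mz
    M=RM(my); return np.stack([M[:,0],-M[:,1],-M[:,2]],1)
def TM(a): return MOUTH+RM()@np.array(a)
E
python3 - <<'E'
from h import *
go([.44,-.175,.3],DN(-37.1)); go(TM([0,0,.15]),RI()); print(TM([0,0,.15]),TM([0,0,.067]))
E
```

```text
xyz [ 0.001  0.017 -8.596] rot [-0.002 -0.003 -0.016]
xyz [-5.538 -9.655 -7.493] rot [28.689 10.75  40.125]
[0.483 0.157 0.267] [0.523 0.165 0.195]
```

```bash
python3 -m crank '[{"xyz":[0,0,-1.5],"delta_rot":[0,0,0],"claw":1},{"xyz":[0,0,-3.5],"delta_rot":[0,0,0],"claw":1},{"xyz":[0,0,-5.5],"delta_rot":[0,0,0],"claw":1},{"xyz":[0,0,-7.3],"delta_rot":[0,0,0],"claw":1},{"xyz":[0,0,-8.6],"delta_rot":[0,0,0],"claw":1},{"xyz":[-1,-1.7,-8.6],"delta_rot":[4.8,1.8,6.7],"claw":1},{"xyz":[-2,-3.4,-8.5],"delta_rot":[9.6,3.6,13.4],"claw":1},{"xyz":[-3,-5,-8.3],"delta_rot":[14.3,5.4,20],"claw":1},{"xyz":[-4,-6.7,-8],"delta_rot":[19,7.2,26.7],"claw":1},{"xyz":[-4.8,-8.3,-7.7],"delta_rot":[24,9,33.4],"claw":1},{"xyz":[-5.5,-9.65,-7.5],"delta_rot":[28.7,10.75,40.1],"claw":1},{"xyz":[-5.5,-9.65,-7.5],"delta_rot":[28.7,10.75,40.1],"claw":1},{"xyz":[-5.5,-9.65,-7.5],"delta_rot":[28.7,10.75,40.1],"claw":1}]'
python3 - <<'E'
from h import *
s=r.get_state(); print(s["tcp_pos"],s["eef_rot"],s["joints"],Ro.from_matrix(RI()).as_euler('xyz',degrees=True))
go(TM([0,0,.067]),RI())
w=optics.capture("wrist");cv2.imwrite("pics/w2.png",w["img"])
t=optics.capture("top");cv2.imwrite("pics/t2.png",t["img"])
t2=tile(t["img"],245,215);t3=tile(optics.capture("scene")["img"],390,280)
cv2.imwrite("pics/c2.png",np.vstack([np.hstack([t2,t3]),np.hstack([cv2.resize(w["img"],(400,300)),tile(w["img"],315,200,2)])]))
E
```

```text
time_s: 5.22
tcp_pos: [0.4824, 0.1569, 0.266]
eef_rot: [-150.0, 0.0, -78.2]
contact_force: [0.9, -0.8, -1.4]
gripper_width: 0.0139
gripper_force: 44.9
[0.482 0.157 0.266] [-149.99     0.024  -78.166] [ 51.511 -15.499 -51.375  33.836 -34.958 -64.484] [-150.     0.   -78.2]
xyz [ 0.012 -0.017  2.743] rot [-0.01   0.038  0.017]
```

View pics/c2.png

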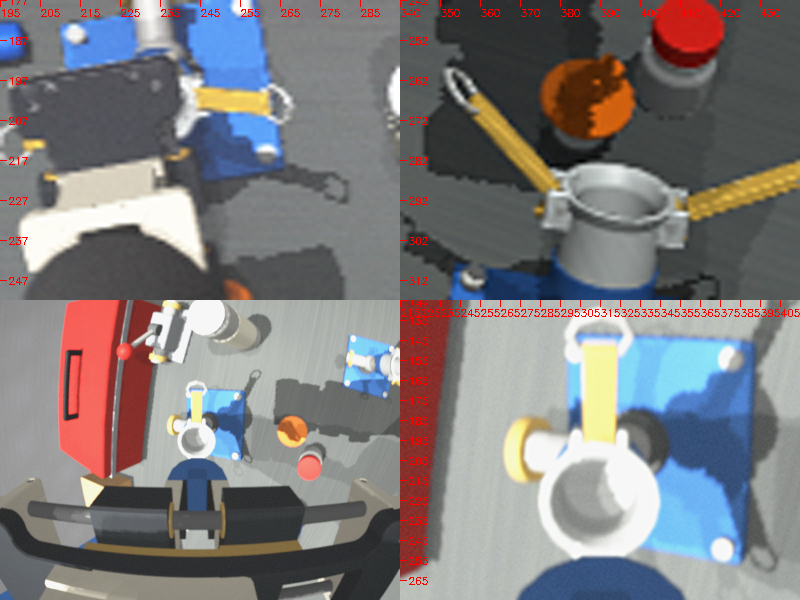

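```bash
python3 - <<'E'
from h import *
w=optics.capture("wrist"); s=r.get_state(); p,R=s["tcp_pos"],RR(s["eef_rot"]); M=RM()
def mp(u,v):
    e,d=wray(w,u,v,p,R); n=M[:,2]; X=e+d*(n@(MOUTH-e))/(n@d); return M.T@(X-MOUTH)*1000
for q in [(314.3,225),(283.5,225),(345,225),(314,195),(314,255)]: print(q,mp(*q))
print("tool axis in mouth frame mm",M.T@(p-MOUTH)*1000)
im=w["img"]; hsv=cv2.cvtColor(im,cv2.COLOR_BGR2HSV)
m=(hsv[...,1]<60)&(hsv[...,2]>170); m[:190]=0;m[256:]=0;m[:,:278]=0;m[:,352:]=0
for y in (215,225,235): xs=np.where(m[y])[0]; print(y,xs.min(),xs.max())
# plug flange at tool z ~ 5mm : blue extents near the bottom
b=(hsv[...,0]>100)&(hsv[...,0]<125)&(hsv[...,1]>120)&(hsv[...,2]<140); b[:250]=0
for y in (270,280,290,300): xs=np.where(b[y,240:390])[0]+240; print(y,xs.min(),xs.max())
E
```

```text
(314.3, 225) [ 0.801 -0.609 -0.   ]
(283.5, 225) [27.215 -0.598  0.   ]
(345, 225) [-25.526  -0.685  -0.   ]
(314, 195) [  1.098 -26.688   0.   ]
(314, 255) [ 1.02 26.63 -0.  ]
tool axis in mouth frame mm [ -0.308  -1.095 149.467]
215 283 342
225 278 344
235 278 342
270 278 353
280 272 358
290 299 330
300 300 330
```

```bash
python3 - <<'E'
from h import *
w=optics.capture("wrist"); im=w["img"].astype(int); s=r.get_state(); p,R=s["tcp_pos"],RR(s["eef_rot"])
print([tuple(im[v,315]) for v in range(248,264,2)])
for v in (253,254,255,256):
    e,d=wray(w,315,v,np.zeros(3),np.eye(3))
    for z in (.005,.009): print(v,z,(e+d*(z-e[2])/d[2])[:2]*1000)
E
```

```text
[(np.int64(232), np.int64(235), np.int64(232)), (np.int64(246), np.int64(247), np.int64(246)), (np.int64(233), np.int64(231), np.int64(226)), (np.int64(126), np.int64(90), np.int64(67)), (np.int64(129), np.int64(85), np.int64(58)), (np.int64(129), np.int64(83), np.int64(58)), (np.int64(127), np.int64(84), np.int64(56)), (np.int64(126), np.int64(84), np.int64(58))]
253 0.005 [24.885 -0.789]
253 0.009 [23.479 -0.787]
254 0.005 [24.393 -0.789]
254 0.009 [22.975 -0.787]
255 0.005 [23.9   -0.789]
255 0.009 [22.469 -0.786]
256 0.005 [23.405 -0.788]
256 0.009 [21.963 -0.786]
```

```bash
python3 -m crank '[{"xyz":[0,0,1],"delta_rot":[0,0,0],"claw":1},{"xyz":[0,0,2],"delta_rot":[0,0,0],"claw":1},{"xyz":[0,0,2.7],"delta_rot":[0,0,0],"claw":1},{"xyz":[0,0,3.1],"delta_rot":[0,0,0],"claw":1},{"xyz":[0,0,3.5],"delta_rot":[0,0,0],"claw":1},{"xyz":[0,0,3.9],"delta_rot":[0,0,0],"claw":1},{"xyz":[0,0,4.2],"delta_rot":[0,0,0],"claw":1},{"xyz":[0,0,4.4],"delta_rot":[0,0,0],"claw":1},{"xyz":[0,0,4.55],"delta_rot":[0,0,0],"claw":1},{"xyz":[0,0,4.65],"delta_rot":[0,0,0],"claw":1},{"xyz":[0,0,4.7],"delta_rot":[0,0,0],"claw":1},{"xyz":[0,0,4.7],"delta_rot":[0,0,0],"claw":1}]'
python3 - <<'E'
from h import *
s=r.get_state(); print(RM().T@(s["tcp_pos"]-MOUTH)*1000, RM().T@s["contact_force"])
E
```

```text
time_s: 6.98
tcp_pos: [0.5591, 0.1711, 0.1592]
eef_rot: [-151.7, 0.0, -78.2]
contact_force: [-21.4, -0.8, -6.0]
gripper_width: 0.015
gripper_force: 47.1
[13.542 -1.483 17.807] [-21.31    3.608   5.407]
```

```bash
python3 - <<'E'
from h import *
s=r.get_state(); print(s["joints"],s["qd"],s["joint_torque"])
w=optics.capture("wrist");S=optics.capture("scene")["img"];t=optics.capture("top")["img"]
cv2.imwrite("pics/c3.png",np.vstack([np.hstack([tile(t,240,210),tile(S,390,280)]),np.hstack([cv2.resize(w["img"],(400,300)),tile(w["img"],315,200,2)])]))
E
```

```text
[ 29.808   1.025 -58.278  67.273  -9.129 -82.988] [ 0.035 -0.093  0.142 -0.197 -0.122  0.25 ] [ -3.371 -29.63   27.4     2.98   -0.211  -0.002]
```

View pics/c3.png

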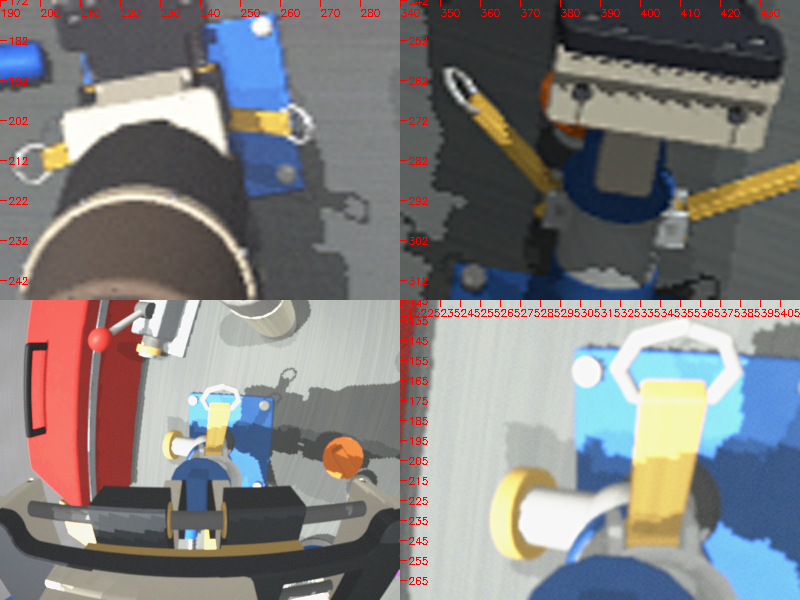

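Joint 3 is at its range stop, so the arm could not follow the last part and the plug sits about 13 mm off, on the rim. I'll fit the arm's kinematics from the recorded states to find a posture that can reach.

```bash
cat > kin.py <<'E'
from h import *
from scipy.optimize import least_squares
D=[([82.3969554,20.5912926,.635738,-.0197,-70.1362,-16.5078],[.27555926,.61567243,.2256405],[179.907,-.0083,-24.1176]),
([1.816,2.358,-26.408,-.003,-61.335,50.849],[.436,-.178,.199],[179.938,.081,-37.337]),
([51.511,-15.499,-51.375,33.836,-34.958,-64.484],[.4824,.1569,.266],[-149.99,.024,-78.166]),
([29.808,1.025,-58.278,67.273,-9.129,-82.988],[.5591,.1711,.1592],[-151.7,0,-78.2])]
rx=lambda a:RR([a,0,0]); ry=lambda a:RR([0,a,0]); rz=lambda a:RR([0,0,a])
def fk(q,k):
    sh,a1,h,d1,a2,a3,d4,dw,a5,L,sx=k
    R=rz(q[0]); p=R@[a1,d1,h]
    R=R@ry(q[1]); p=p+R@[0,0,a2]
    R=R@ry(-q[2]); p=p+R@[d4,0,a3]
    R=R@rx(S4*q[3]); 
    R=R@ry(-q[4]); p=p+R@[L*0,dw,a5]
    R=R@rx(S6*q[5]); p=p+R@[L,0,0]
    return p,R
if __name__=="__main__":
  for S4 in(1,-1):
   for S6 in (1,-1):
    C=[]
    for q,p,e in D: C.append(fk(q,np.zeros(11))[1].T@RR(e))
    print(S4,S6,[np.degrees(Ro.from_matrix(C[0].T@c).magnitude()).round(2) for c in C]); print(C[0])
E
python3 kin.py; ls pics
```

```text
1 1 [np.float64(0.0), np.float64(134.72), np.float64(52.98), np.float64(16.91)]
[[ 0.001 -0.     1.   ]
 [-0.838  0.545  0.001]
 [-0.545 -0.838  0.   ]]
1 -1 [np.float64(0.0), np.float64(0.04), np.float64(67.7), np.float64(134.57)]
[[ 0.001 -0.     1.   ]
 [-1.     0.     0.001]
 [-0.    -1.    -0.   ]]
-1 1 [np.float64(0.0), np.float64(134.71), np.float64(95.95), np.float64(132.95)]
[[ 0.     0.     1.   ]
 [-0.839  0.545 -0.   ]
 [-0.545 -0.839  0.   ]]
-1 -1 [np.float64(0.0), np.float64(0.0), np.float64(0.0), np.float64(0.03)]
[[ 0.  0.  1.]
 [-1.  0.  0.]
 [-0. -1.  0.]]
c1.png
c2.png
c3.png
scene0.png
t2.png
top0.png
w1.png
w1c.png
w2.png
```

```bash
cat > ik.py <<'E'
import kin; from kin import *
kin.S4=kin.S6=-1
C0=np.array([[0,0,1.],[-1,0,0],[0,-1,0]])
A=[];b=[]
for q,p,e in D:
    z=fk(q,np.zeros(11))[0]; A.append(np.stack([fk(q,np.eye(11)[i])[0]-z for i in range(11)],1)); b.append(p)
A=np.vstack(A);b=np.hstack(b)
K=np.linalg.lstsq(A,b,rcond=1e-4)[0]
LO=np.array([-176.03,-82.01,-58.28,-173.87,-174.79,-173.66]);HI=np.array([176.03,121.73,71.71,95.51,-.11,173.66])
def ik(p,R,n=60,seed=0,w=1.0,starts=None):
    g=np.random.default_rng(seed); S=[]
    for i in range(n):
        x0=g.uniform(LO,HI) if starts is None else starts[i]
        def f(q):
            P,Q=fk(q,K); return np.r_[(P-p)*10, Ro.from_matrix(R.T@(Q@C0)).as_rotvec()*w]
        s=least_squares(f,np.clip(x0,LO+.01,HI-.01),bounds=(LO,HI),x_scale=50)
        if s.cost<1e-6 and not any(np.abs(s.x-t).max()<3 for t in S): S.append(s.x)
    return S
E
python3 - <<'E'
from ik import *
print("K",K,"res mm",(A@K-b)*1000)
for nm,a,Rt in [("pre",[0,0,.10],RI()),("home",[0,0,.009],RI()),("arm",[0,0,-.038],RA())]:
    for t in (0,5,10,15):
        # less tilt by t deg, about mouth y
        Rx=RM()@RR([0,t,0]); M=Rx
        Rt2=np.stack([-M[:,1],-M[:,0],-M[:,2]],1) if nm!="arm" else np.stack([M[:,0],-M[:,1],-M[:,2]],1)
        print(nm,t,*[x.round(1) for x in ik(TM(a),Rt2,25)])
E
```

```text
K [ 0.    -0.     0.198 -0.     0.602  0.     0.463 -0.191  0.     0.379
  0.   ] res mm [-0.075 -0.067  0.057  0.173  0.016 -0.145  0.002 -0.129  0.092 -0.
  0.007 -0.003]
pre 0 [ 45.5  -9.8 -55.2  41.7 -24.7 -69. ]
pre 5 [ 47.4  -7.6 -47.4  27.3 -32.4 -56.5]
pre 10 [ 46.5  -5.  -40.2  17.8 -39.5 -46.9]
pre 15 [ 44.6  -2.1 -33.7  11.2 -46.2 -39.7]
home 0
home 5 [ 37.8   2.6 -54.2  46.2 -14.9 -69. ]
home 10 [ 41.9   4.8 -44.   23.3 -25.6 -49.8]
home 15 [ 41.2   7.1 -36.1  13.  -34.3 -39.4]
arm 0
arm 5
arm 10 [ 39.   10.  -46.3  30.2 -18.1  35.3]
arm 15 [ 39.6  12.2 -36.8  14.7 -28.5  50. ]
```

```bash
cat >> ik.py <<'E'
def RT(t,kind):
    M=RM()@RR([0,t,0])
    return np.stack([-M[:,1],-M[:,0],-M[:,2]],1) if kind=="I" else np.stack([M[:,0],-M[:,1],-M[:,2]],1)
E
python3 - <<'E'
from ik import *
go(TM([.003,0,.11]),RT(5,"I"),cmd=(TM([0,0,.009]),RI()))
x0=[37.8,2.6,-54.2,46.2,-14.9,-69.]
for t in (3,4,5,6):
  print(t,ik(TM([.002,0,.011]),RT(t,"I"),4,starts=[x0]*4), ik(TM([0,0,-.03]),RT(t,"A"),3,starts=[[39,10,-46,30,-18,35],[37,8,-52,40,-14,35],[35,8,-56,50,-12,20]]))
for t in (7,8):print(t,ik(TM([0,0,-.036]),RT(t,"A"),3,starts=[[39,10,-46,30,-18,35],[37,8,-52,40,-14,35],[35,8,-56,50,-12,20]]))
print(len(ik(TM([0,0,.009]),RI(),120)))
E
```

```text
xyz [ 0.    -0.1   -3.367] rot [-5. -0. -0.]
3 [array([ 31.515,   1.745, -58.28 ,  63.731,  -9.82 , -81.106])] []
4 [array([ 35.718,   2.105, -55.958,  52.704, -12.909, -73.728])] []
5 [array([ 38.307,   2.497, -53.6  ,  44.544, -15.599, -67.793])] []
6 [array([ 39.899,   2.903, -51.354,  38.315, -17.999, -62.926])] [array([ 28.833,   7.228, -56.707,  66.397,  -7.471,   8.148])]
7 [array([ 32.628,   8.346, -54.467,  55.433,  -9.713,  15.655])]
8 [array([ 36.336,   8.857, -51.344,  43.303, -13.11 ,  24.511])]
0
```

```bash
python3 -m crank '[{"xyz":[0,-0.1,-1.5],"delta_rot":[-3,0,0],"claw":1},{"xyz":[0,-0.1,-3.37],"delta_rot":[-5,0,0],"claw":1},{"xyz":[0,-0.1,-3.37],"delta_rot":[-5,0,0],"claw":1},{"xyz":[0,-0.1,-3.37],"delta_rot":[-5,0,0],"claw":1},{"xyz":[0,-0.1,-3.37],"delta_rot":[-5,0,0],"claw":1},{"xyz":[0,-0.1,-3.37],"delta_rot":[-5,0,0],"claw":1}]'
python3 - <<'E'
from ik import *
s=r.get_state(); p,R=s["tcp_pos"],RR(s["eef_rot"]); print(s["joints"]); print(RM().T@(p-MOUTH)*1000, np.degrees(Ro.from_matrix(R.T@RT(5,"I")).as_rotvec()))
w=optics.capture("wrist"); im=w["img"]; cv2.imwrite("pics/w4.png",im)
S=optics.capture("scene")["img"]
cv2.imwrite("pics/c4.png",np.hstack([tile(S,395,270,5,400,600),tile(im,315,250,3,400,600)]))
E
```

```text
time_s: 7.88
tcp_pos: [0.5152, 0.1615, 0.2498]
eef_rot: [-156.6, -0.1, -78.2]
contact_force: [0.1, -0.2, -1.8]
gripper_width: 0.0139
gripper_force: 42.3
[ 46.806  -7.353 -41.01   21.386 -38.839 -49.679]
[ 19.959  -1.912 118.711] [ 1.6   -0.06   0.024]
```

View pics/c4.png

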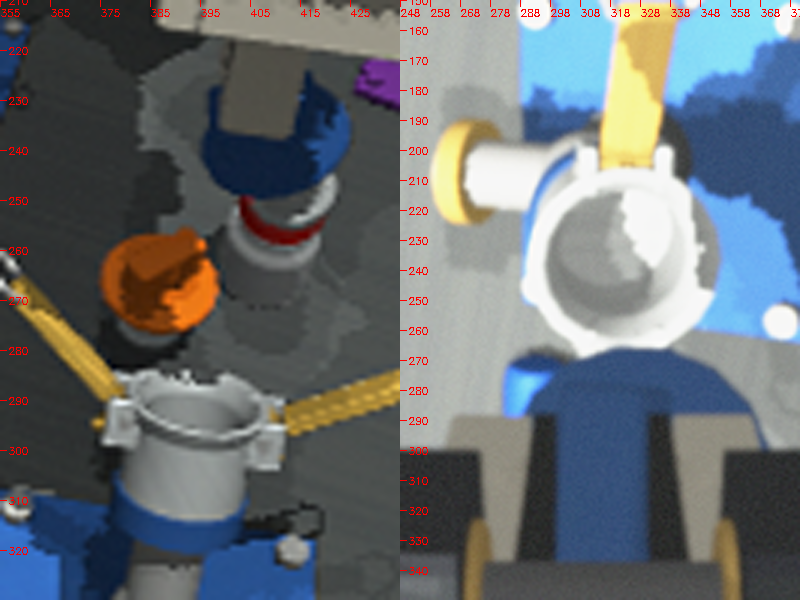

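The scene tile shows the plug still held at about (408,238), with the coupler rim at (393,292). In the wrist tile the flange edge has moved from v=253 to about v=266, so the plug seems to have turned in the pads. I'll fit its pose from the flange outline.

```bash
cat >> h.py <<'E'
def wproj(c,X):
    "tool-frame points (n,3) -> wrist pixels"
    f=240/np.tan(np.radians(c["fovy"]/2)); H=c["hand_eye"]; q=(np.atleast_2d(X)-H[:3,3])@H[:3,:3]
    x,y,z=q[:,0],-q[:,1],-q[:,2]; rr=np.hypot(x,y); th=np.arctan2(rr,z); return np.stack([c["cx"]+f*th*x/rr,c["cy"]+f*th*y/rr],1)
E
python3 - <<'E'
from h import *
w=optics.capture("wrist"); 
def edge(im,cols):
    hsv=cv2.cvtColor(im,cv2.COLOR_BGR2HSV).astype(int); b=(hsv[...,0]>100)&(hsv[...,0]<125)&(hsv[...,1]>120)&(hsv[...,2]<165)
    o=[]
    for u in cols:
        ys=[v for v in range(235,300) if b[v:v+5,u].all()]; o.append(ys[0] if ys else -1)
    return o
cols=list(range(285,376,5)); print(cols)
for nm in ("w2","w4"): print(nm,edge(cv2.imread(f"pics/{nm}.png"),cols))
a=np.linspace(-1.5,1.5,13)
for d in (0,-.006): print(wproj(w,np.stack([d+.0245*np.cos(a),.0245*np.sin(a)-.0008,0*a+.005],1)).round(0).tolist())
E
```

```text
[285, 290, 295, 300, 305, 310, 315, 320, 325, 330, 335, 340, 345, 350, 355, 360, 365, 370, 375]
w2 [264, 260, 259, 256, 255, 255, 255, 255, 255, 256, 258, 260, 264, 268, 273, -1, -1, -1, -1]
w4 [-1, -1, 269, 271, 271, 270, 269, 267, 267, 267, 268, 269, 271, 273, 278, -1, -1, -1, -1]
[[265.0, 297.0], [267.0, 286.0], [272.0, 276.0], [280.0, 267.0], [290.0, 260.0], [302.0, 255.0], [315.0, 254.0], [328.0, 255.0], [340.0, 260.0], [350.0, 267.0], [358.0, 276.0], [363.0, 286.0], [365.0, 297.0]]
[[266.0, 308.0], [268.0, 297.0], [272.0, 287.0], [280.0, 278.0], [290.0, 272.0], [302.0, 267.0], [315.0, 266.0], [328.0, 267.0], [340.0, 272.0], [350.0, 278.0], [358.0, 287.0], [363.0, 297.0], [364.0, 308.0]]
```

```bash
python3 - <<'E'
from h import *
from scipy.optimize import least_squares
w=optics.capture("wrist"); s=r.get_state(); p,R=s["tcp_pos"],RR(s["eef_rot"])
def edge(im,cols):
    hsv=cv2.cvtColor(im,cv2.COLOR_BGR2HSV).astype(int); b=(hsv[...,0]>100)&(hsv[...,0]<125)&(hsv[...,1]>110)
    return np.array([(u,ys[0]) for u in cols for ys in [[v for v in range(240 if nm=="w2" else 262,300) if b[v:v+5,u].all()]] if ys],float)
th=np.linspace(0,2*np.pi,361)
for nm in ("w2","w4"):
    E=edge(cv2.imread(f"pics/{nm}.png"),range(276,364,3)); print(E.astype(int).tolist())
    def model(k):
        dx,pit,roll=k
        C=np.stack([.0245*np.cos(th),.0245*np.sin(th),0*th],1)
        C=(C-[0,0,-.010])@RR([np.degrees(roll),np.degrees(pit),0]).T+[0,0,-.010]   # turn about a point ~10 mm above flange top
        return wproj(w,C+[dx,-.0008,.005])
    def f(k):
        P=model(k); return [np.min(np.hypot(*(P-e).T)) for e in E]
    for lock in (0,1):
        g=(lambda k:f([k[0],k[1],0])) if not lock else f
        q=least_squares(g,[-.002,0.05,0.01],loss="soft_l1",diff_step=1e-3,x_scale=[.003,.1,.1]); print(nm,lock,q.x[0]*1000,np.degrees(q.x[1:]),q.cost)
# scene view blue pixels of the plug
c=optics.capture("scene"); im=c["img"]; hsv=cv2.cvtColor(im,cv2.COLOR_BGR2HSV); b=((hsv[...,0]>100)&(hsv[...,0]<125)&(hsv[...,1]>110)).astype(np.uint8); b[:215]=0;b[256:]=0;b[:,:388]=0;b[:,:]*=1;b[:,430:]=0
print("scene box",cv2.boundingRect(b))
for dx,pit in [(0,0),(-.006,0),(-.003,15),(-.003,-15),(0,-30),(0,30)]:
    C=np.stack([.0245*np.cos(th),.0245*np.sin(th),0*th],1); C=np.vstack([C,C+[0,0,.004]]); C=(C-[0,0,-.010])@RR([0,pit,0]).T+[0,0,-.010]+[dx,-.0008,.005]
    U=np.array([proj(c,p+R@x) for x in C]); print(dx,pit,U.min(0),U.max(0)-U.min(0))
E
```

```text
[[276, 272], [279, 269], [282, 266], [285, 263], [288, 261], [291, 260], [294, 258], [297, 257], [300, 256], [303, 256], [306, 254], [309, 254], [312, 254], [315, 254], [318, 254], [321, 254], [324, 254], [327, 255], [330, 256], [333, 257], [336, 258], [339, 244], [342, 261], [345, 240], [348, 240], [351, 240], [354, 240], [357, 240], [360, 240], [363, 240]]
w2 0 0.0174657654306828 [4.402 0.573] 177.8463248672473
w2 1 0.05680105364091834 [6.832 0.664] 177.86035268774992
[[285, 271], [288, 270], [291, 269], [294, 269], [297, 269], [300, 270], [303, 272], [306, 271], [309, 270], [312, 270], [315, 269], [318, 267], [321, 267], [324, 267], [327, 267], [330, 267], [333, 267], [336, 267], [339, 268], [342, 270], [345, 271], [348, 272], [351, 273], [354, 276], [357, 279], [360, 282]]
w4 0 -1.6960766911247065 [34.731  0.573] 20.256774221491735
w4 1 -2.202762232215957 [33.057  3.082] 18.69381042272058
scene box (396, 225, 30, 25)
0 0 [388.547 225.381] [31.061 17.35 ]
-0.006 0 [392.271 225.903] [31.122 17.393]
-0.003 15 [389.356 223.646] [29.259 20.303]
-0.003 -15 [392.33  225.887] [31.281 16.97 ]
0 -30 [392.983 223.963] [30.232 19.39 ]
0 30 [387.63  220.507] [25.489 24.103]
```

```bash
cat > fitplug.py <<'E'
from h import *
from scipy.optimize import least_squares
w=optics.capture("wrist"); s=r.get_state(); p,R=s["tcp_pos"],RR(s["eef_rot"]); c=optics.capture("scene")
def blue(im,sm=110):
    h=cv2.cvtColor(im,cv2.COLOR_BGR2HSV).astype(int); return (h[...,0]>100)&(h[...,0]<125)&(h[...,1]>sm)
b=blue(w["img"]); E=np.array([(u,ys[0]) for u in range(318,362,3) for ys in [[v for v in range(255,300) if b[v:v+5,u].all()]] if ys],float)
m=blue(c["img"]); m[:215]=0;m[256:]=0;m[:,:388]=0;m[:,430:]=0
F=np.array([(u,np.where(m[:,u])[0].max()+.5) for u in range(397,426,2) if m[:,u].any()],float)
print("scene bottom",F.tolist()); 
th=np.linspace(0,2*np.pi,181); d=np.stack([.0245*np.cos(th),.0245*np.sin(th),0*th],1); disc=np.vstack([d,d+[0,0,.004]])
def T(X,k): return (X+[0,0,.012])@RR([k[3],k[2],0]).T-[0,0,.012]+[k[0],-.0008,.005+k[1]]
def f(k):
    P=wproj(w,T(d,k)); e=[np.min(np.hypot(*(P-q).T)) for q in E]
    U=np.array([proj(c,p+R@x) for x in T(disc,k)]); U=cv2.convexHull(U.astype(np.float32)).reshape(-1,1,2)
    g=[cv2.pointPolygonTest(U,tuple(map(float,q)),True) for q in F]
    return np.r_[e,np.array(g)*1.5,k[1]/.004,k[3]/3]
if __name__=="__main__":
  for st in [(0,0,0,0),(-.006,0,-15,0),(-.006,0,-30,0),(-.006,0,20,0),(-.01,0,-20,0)]:
    q=least_squares(f,st,diff_step=1e-3,x_scale=[.003,.002,10,5],loss="soft_l1"); print(q.x[:2]*1000,q.x[2:],q.cost)
E
python3 fitplug.py
```

```text
scene bottom [[397.0, 244.5], [399.0, 246.5], [401.0, 247.5], [403.0, 248.5], [405.0, 248.5], [407.0, 249.5], [409.0, 248.5], [411.0, 248.5], [413.0, 248.5], [415.0, 247.5], [417.0, 246.5], [419.0, 245.5], [421.0, 243.5], [423.0, 241.5], [425.0, 237.5]]
[-3.596  8.3  ] [-33.664 -19.198] 50.38577193613416
[-3.775  8.105] [-33.518 -22.875] 49.3625753084106
[-3.599  8.297] [-33.646 -19.203] 50.38584430776278
[-3.774  8.109] [-33.533 -22.871] 49.3624662281018
[-3.595  8.301] [-33.672 -19.209] 50.38573294796191
```

```bash
python3 - <<'E'
import fitplug as F, numpy as np
from fitplug import *
for roll in (0,1):
  for st in [(0,.008,0,0),(0,.008,-20,0),(0,.008,20,0),(0,.014,0,-10),(0,.014,0,10)]:
    def g(k):
        k=np.array(k)*1.0
        if not roll: k[3]=0
        return f(k)[:-2]
    q=least_squares(g,st,diff_step=1e-3,x_scale=[.003,.002,10,5],loss="soft_l1"); print(roll,q.x[:2]*1000,q.x[2:],q.cost)
E
```

```text
scene bottom [[397.0, 243.5], [399.0, 246.5], [401.0, 247.5], [403.0, 248.5], [405.0, 248.5], [407.0, 249.5], [409.0, 248.5], [411.0, 248.5], [413.0, 248.5], [415.0, 247.5], [417.0, 246.5], [419.0, 245.5], [421.0, 244.5], [423.0, 241.5], [425.0, 239.5]]
0 [-5.821  9.733] [-17.387   0.   ] 56.12531764560324
0 [-5.871  9.711] [-17.026   0.   ] 56.12733103996864
0 [-5.866  9.716] [-17.052   0.   ] 56.12728507708789
0 [-5.818  9.735] [-17.404 -10.   ] 56.12533808211043
0 [-5.818  9.735] [-17.404  10.   ] 56.12533808211043
1 [-4.221  8.064] [-31.812 -23.078] 23.319755262621747
1 [-3.681  8.494] [-33.616 -19.409] 25.15625544701201
1 [-4.222  8.064] [-31.806 -23.074] 23.319805615470482
1 [-3.674  8.501] [-33.662 -19.424] 25.155931338529385
1 [-3.682  8.494] [-33.612 -19.413] 25.156260627029326
```

```bash
python3 - <<'E'
from h import *
w=optics.capture("wrist")["img"]; S=optics.capture("scene")["img"]
a=cv2.resize(w[250:325,280:380],(800,600),interpolation=cv2.INTER_CUBIC)[:, :800]; b=cv2.resize(S[212:257,380:440],(400,300),interpolation=cv2.INTER_CUBIC)
a=cv2.resize(a,(400,300)); o=cv2.convertScaleAbs(np.hstack([a,b]),alpha=1.7,beta=10); o=cv2.resize(o,(800,300)); cv2.imwrite("pics/c5.png",o)
E
```

```text
(no output)
```

View pics/c5.png

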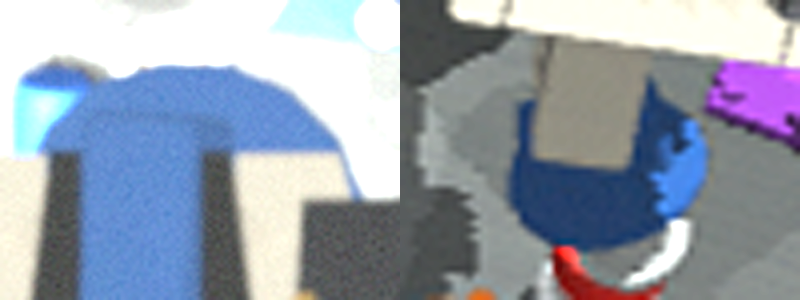

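The wrist tile shows the bar held only by its top few millimetres. The flange is shifted right, with its apex at about (327,267), and the front foot edge of the bar runs from about (300,279) to (337,281). The scene tile shows the disc rolled towards the far side. The plug was partly pulled out and tilted, so I'll refine its pose using the bar edge.

```bash
cat >> fitplug.py <<'E'
def T2(X,k): return X@RR([k[4],k[3],0]).T+[k[0],k[1],k[2]]   # flange-top centre at k[:3] in tool frame; X in tool-like axes (z down)
def f2(k,bar=1):
    P=wproj(w,T2(d,k)); e=[np.min(np.hypot(*(P-q).T)) for q in E]
    U=np.array([proj(c,p+R@x) for x in T2(disc,k)]); U=cv2.convexHull(U.astype(np.float32)).reshape(-1,1,2)
    g=[cv2.pointPolygonTest(U,tuple(map(float,q)),True) for q in F]
    B=wproj(w,T2(np.array([[.017,-.007,0],[.017,.007,0]]),k)); h=(B-[[300.5,278.8],[337.5,281.2]]).ravel()*bar
    top=T2(np.array([[0,0,-.021]]),k)[0,1]   # bar top centre stays between the pads
    return np.r_[e,np.array(g)*1.5,h,(top+.0008)/.0015]
E
python3 - <<'E'
from fitplug import *
for bar in (0,.5,1):
  for st in [(-.004,.003,.012,-20,-20),(-.004,.003,.012,10,-10),(-.002,.003,.015,30,-20)]:
    q=least_squares(f2,st,diff_step=1e-3,x_scale=[.003,.003,.003,10,5],loss="soft_l1",args=(bar,)); print(bar,q.x[:3]*1000,q.x[3:],q.cost)
print(f2(q.x,1).round(1))
E
```

```text
scene bottom [[397.0, 243.5], [399.0, 245.5], [401.0, 247.5], [403.0, 248.5], [405.0, 248.5], [407.0, 249.5], [409.0, 248.5], [411.0, 248.5], [413.0, 248.5], [415.0, 247.5], [417.0, 246.5], [419.0, 245.5], [421.0, 244.5], [423.0, 242.5], [425.0, 239.5]]
0 [-10.664   3.842  11.954] [-30.964 -16.099] 4.00436877498457
0 [-11.395   4.987  12.76 ] [-27.725 -14.168] 4.177882465449449
0 [-11.463   4.991  12.941] [-27.905 -13.461] 4.176044416387781
0.5 [-10.705   3.805  12.082] [-30.465 -15.412] 9.06834294971495
0.5 [-11.12    4.374  12.605] [-28.973 -13.945] 8.916813835363365
0.5 [-11.409   4.871  12.848] [-27.241 -13.496] 10.370868310186962
1 [-10.805   3.766  12.366] [-29.735 -14.067] 15.57098524685947
1 [-11.112   4.168  12.694] [-28.557 -13.073] 15.655327674987277
1 [-11.119   4.109  12.719] [-28.47  -12.817] 15.635504707958981
[ 0.7  0.3  0.5  0.7  0.7  0.7  0.9  0.7  0.6  0.5  0.5  1.1  0.8  0.3
  0.4 -0.5  0.6  0.  -0.2  0.4 -0.9  0.5  0.1 -0.5 -0.   0.2  0.  -0.4
 -0.1  0.3 10.9  2.3  0.1 -0.7  0.2]
```

The fit is now sub-pixel. The flange centre is at tool (-11, 4, 12.5) mm, pitched -29° and rolled -14°. A nearly vertical tool turned about the coupler axis lines the plug up with the coupler and stays within joint range, so I'll compute that.

```bash
cat > b.py <<'E'
from ik import *
k=np.array([-.0110,.0040,.0125,-29,-14]); Rp=RR([k[4],k[3],0])
B0=np.stack([RM()[:,0],-RM()[:,1],-RM()[:,2]],1)
def pose(psi,h,off=(0,0)):
    R=B0@RR([0,0,psi])@Rp.T; return TM([off[0],off[1],h+.004])-R@k[:3],R
E
python3 - <<'E'
from b import *
J=r.get_state()["joints"]
for psi in range(-180,180,15):
    p,R=pose(psi,.09); z=R[:,2]; lean=np.degrees(np.arccos(-z[2]))
    if lean>22: continue
    for h in (.09,.006):
        p,R=pose(psi,h); S=ik(p,R,6,starts=[J,J+[0,0,0,0,-20,90],J+[0,10,10,-15,-30,-90],J+[0,0,0,-20,-20,0],J+[0,0,0,0,-20,140],J+[0,0,0,0,-20,-60]])
        print(psi,h,lean.round(0),"z",RM().T@z,"y",RM().T@R[:,1],*[s.round(0) for s in S])
go(*pose(-30,.09))
E
```

```text
-180 0.09 12.0 z [-0.485 -0.212 -0.849] y [ 0.     0.97  -0.242] [  47.    8.  -22.   11.  -68. -137.]
-180 0.006 12.0 z [-0.485 -0.212 -0.849] y [ 0.     0.97  -0.242] [  44.   15.  -23.   12.  -59. -136.]
-165 0.09 5.0 z [-0.523 -0.079 -0.849] y [ 0.251  0.937 -0.242] [  42.    8.  -18.    3.  -69. -141.]
-165 0.006 5.0 z [-0.523 -0.079 -0.849] y [ 0.251  0.937 -0.242] [  40.   15.  -19.    4.  -60. -140.]
-150 0.09 4.0 z [-0.526  0.059 -0.849] y [ 0.485  0.84  -0.242] [  36.    7.  -15.   -4.  -68. -146.]
-150 0.006 4.0 z [-0.526  0.059 -0.849] y [ 0.485  0.84  -0.242] [  35.   14.  -16.   -4.  -60. -143.]
-135 0.09 11.0 z [-0.492  0.193 -0.849] y [ 0.686  0.686 -0.242] [  31.    6.  -14.  -11.  -67. -151.]
-135 0.006 11.0 z [-0.492  0.193 -0.849] y [ 0.686  0.686 -0.242] [  30.   14.  -14.  -12.  -59. -147.]
-120 0.09 19.0 z [-0.426  0.314 -0.849] y [ 0.84   0.485 -0.242] [  26.    5.  -14.  -19.  -65. -156.]
-120 0.006 19.0 z [-0.426  0.314 -0.849] y [ 0.84   0.485 -0.242] [  25.   13.  -14.  -20.  -58. -151.]
165 0.09 20.0 z [-0.414 -0.33  -0.849] y [-0.251  0.937 -0.242] [  52.    7.  -27.   19.  -67. -133.]
165 0.006 20.0 z [-0.414 -0.33  -0.849] y [-0.251  0.937 -0.242] [  49.   15.  -28.   21.  -57. -134.]
xyz [-0.076  0.545  0.362] rot [  42.03     9.603 -113.307]
```

```bash
python3 - <<'E'
from b import *
go(*pose(-150,.13)); p,R=pose(-150,.13); p2,_=pose(-150,.006); print(p,p2); go(p2,R,cmd=(p,R))
E
```

```text
xyz [-0.081  0.9   -0.939] rot [-18.26   25.089 121.079]
[0.479 0.158 0.266] [0.54  0.171 0.159]
xyz [-1.944  1.     3.508] rot [0. 0. 0.]
```

```bash
python3 -m crank '[{"xyz":[0,0.1,-0.94],"delta_rot":[0,0,0],"claw":1},{"xyz":[-0.08,0.9,-0.94],"delta_rot":[-1.5,2,10],"claw":1},{"xyz":[-0.08,0.9,-0.94],"delta_rot":[-3,4.1,20],"claw":1},{"xyz":[-0.08,0.9,-0.94],"delta_rot":[-4.5,6.2,30],"claw":1},{"xyz":[-0.08,0.9,-0.94],"delta_rot":[-6,8.3,40],"claw":1},{"xyz":[-0.08,0.9,-0.94],"delta_rot":[-7.5,10.4,50],"claw":1},{"xyz":[-0.08,0.9,-0.94],"delta_rot":[-9,12.4,60],"claw":1},{"xyz":[-0.08,0.9,-0.94],"delta_rot":[-10.6,14.5,70],"claw":1},{"xyz":[-0.08,0.9,-0.94],"delta_rot":[-12,16.6,80],"claw":1},{"xyz":[-0.08,0.9,-0.94],"delta_rot":[-13.6,18.6,90],"claw":1},{"xyz":[-0.08,0.9,-0.94],"delta_rot":[-15,20.7,100],"claw":1},{"xyz":[-0.08,0.9,-0.94],"delta_rot":[-16.6,22.8,110],"claw":1},{"xyz":[-0.08,0.9,-0.94],"delta_rot":[-18.26,25.1,121],"claw":1},{"xyz":[-0.08,0.9,-0.94],"delta_rot":[-18.26,25.1,121],"claw":1},{"xyz":[-0.08,0.9,-0.94],"delta_rot":[-18.26,25.1,121],"claw":1},{"xyz":[-0.08,0.9,-0.94],"delta_rot":[-18.26,25.1,121],"claw":1},{"xyz":[-0.08,0.9,-0.94],"delta_rot":[-18.26,25.1,121],"claw":1}]'
python3 - <<'E'
from b import *
go(*pose(-150,.13)); go(*pose(-150,.006)); s=r.get_state(); p,R=s["tcp_pos"],RR(s["eef_rot"]); print(s["joints"])
# predicted flange/nose in scene and wrist views vs the blue seen
c=optics.capture("scene"); w=optics.capture("wrist"); cv2.imwrite("pics/s6.png",c["img"]); cv2.imwrite("pics/w6.png",w["img"])
th=np.linspace(0,2*np.pi,91); d=np.stack([.0245*np.cos(th),.0245*np.sin(th),0*th],1)
ov=[]
X=d@Rp.T+k[:3]; U=np.array([proj(c,p+R@x) for x in X]); W=wproj(w,X)
a=c["img"].copy(); cv2.polylines(a,[U.astype(int)],True,(0,255,0),1); b=w["img"].copy(); cv2.polylines(b,[W.astype(int)],True,(0,255,0),1)
m=U.mean(0); cv2.imwrite("pics/c6.png",np.hstack([tile(a,m[0],m[1]+10,5,400,400),tile(b,315,235,3,400,400)])); print(m)
E
```

```text
time_s: 10.65
tcp_pos: [0.4791, 0.158, 0.2661]
eef_rot: [178.1, -3.3, 159.3]
contact_force: [0.1, 1.2, -1.8]
gripper_width: 0.0137
gripper_force: 42.2
xyz [-0.007 -0.002  0.001] rot [-0.036  0.016  0.173]
xyz [-1.954  0.994  3.509] rot [-0.036  0.016  0.173]
[  37.501    3.846  -14.13    -3.984  -72.212 -147.028]
[407.09  216.838]
```

View pics/c6.png

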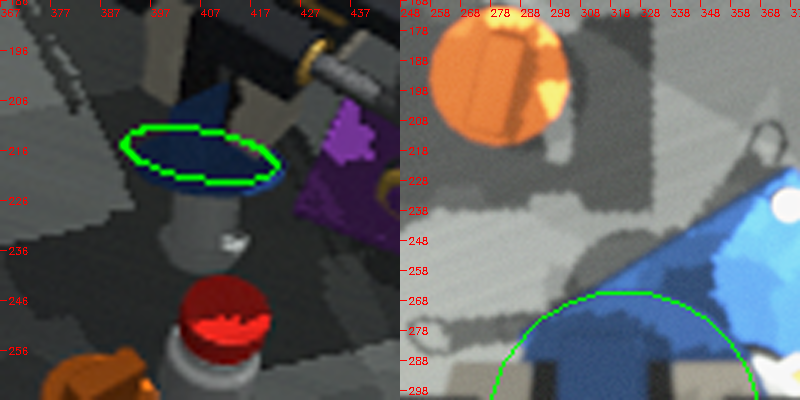

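The picture shows the predicted flange outline sitting on the real flange at about (407,217), with the nose below it at (407,240). The plug pose is confirmed, so I'll lower it along the coupler axis.

```bash
python3 -m crank '[{"xyz":[-0.6,0.3,1.1],"delta_rot":[0,0,0],"claw":1},{"xyz":[-1.1,0.56,2],"delta_rot":[0,0,0],"claw":1},{"xyz":[-1.35,0.69,2.42],"delta_rot":[0,0,0],"claw":1},{"xyz":[-1.5,0.76,2.7],"delta_rot":[0,0,0],"claw":1},{"xyz":[-1.6,0.82,2.88],"delta_rot":[0,0,0],"claw":1},{"xyz":[-1.7,0.87,3.05],"delta_rot":[0,0,0],"claw":1},{"xyz":[-1.7,0.87,3.05],"delta_rot":[0,0,0],"claw":1}]'
python3 - <<'E'
from b import *
go(*pose(-150,.022));go(*pose(-150,.003)); print(RM().T@r.get_state()["contact_force"])
E
```

```text
time_s: 11.62
tcp_pos: [0.5323, 0.1688, 0.1727]
eef_rot: [178.1, -3.3, 159.2]
contact_force: [0.2, 0.5, -1.4]
gripper_width: 0.0137
gripper_force: 42.2
xyz [0.007 0.001 0.007] rot [-0.026  0.     0.073]
xyz [-0.291  0.154  0.545] rot [-0.026  0.     0.073]
[-0.467  0.468 -1.373]
```

```bash
python3 -m crank '[{"xyz":[-0.08,0.04,0.15],"delta_rot":[0,0,0],"claw":1},{"xyz":[-0.16,0.08,0.29],"delta_rot":[0,0,0],"claw":1},{"xyz":[-0.22,0.12,0.42],"delta_rot":[0,0,0],"claw":1},{"xyz":[-0.28,0.15,0.53],"delta_rot":[0,0,0],"claw":1},{"xyz":[-0.28,0.15,0.53],"delta_rot":[0,0,0],"claw":1}]'
python3 - <<'E'
from b import *
go(*pose(-150,.003)); print(RM().T@r.get_state()["contact_force"])
E
```

```text
time_s: 12.25
tcp_pos: [0.541, 0.1707, 0.156]
eef_rot: [178.2, -3.3, 159.2]
contact_force: [0.0, 0.3, -2.0]
gripper_width: 0.0136
gripper_force: 42.2
xyz [-0.011  0.008 -0.002] rot [-0.061 -0.027  0.063]
[-0.892  0.314 -1.755]
```

```bash
python3 -m crank '[{"xyz":[0,0,0],"delta_rot":[0,0,0],"claw":0.68},{"xyz":[0,0,0],"delta_rot":[0,0,0],"claw":0.68},{"xyz":[0,0,0],"delta_rot":[0,0,0],"claw":0.68},{"xyz":[0,0,0],"delta_rot":[0,0,0],"claw":0.68},{"xyz":[0,0,-1],"delta_rot":[0,0,0],"claw":0.68},{"xyz":[0,0,-2.5],"delta_rot":[0,0,0],"claw":0.68},{"xyz":[0,0,-3.5],"delta_rot":[0,0,0],"claw":0.68},{"xyz":[0,0,-3.5],"delta_rot":[0,0,0],"claw":1}]'
cat > home.py <<'E'
from ik import *
# blue seen by the scene camera around the coupler, against the flange predicted at home
c=optics.capture("scene"); im=c["img"]
h=cv2.cvtColor(im,cv2.COLOR_BGR2HSV).astype(int); b=((h[...,0]>100)&(h[...,0]<125)&(h[...,1]>110)).astype(np.uint8)
b[:260]=0;b[303:]=0;b[:,:372]=0;b[:,416:]=0
n,l,st,ce=cv2.connectedComponentsWithStats(b); print("blue boxes",[s.tolist() for s in st[1:] if s[4]>15])
th=np.linspace(0,2*np.pi,91); d=np.stack([.0245*np.cos(th),.0245*np.sin(th),0*th],1)
for hh in (0,.005,.01,.02):
    X=np.vstack([d+[0,0,hh],d+[0,0,hh+.004],np.array([[0,0,hh+.025]])]); U=np.array([proj(c,TM(x)) for x in X]); print(hh,"flange box",U.min(0),U.max(0))
for v in range(266,304,2): print(v,''.join('#' if b[v,u] else '.' for u in range(372,416)))
E
python3 home.py
```

```text
time_s: 13.25
tcp_pos: [0.5468, 0.1658, 0.2642]
eef_rot: [177.9, -3.1, 159.2]
contact_force: [-0.6, -0.5, 0.6]
gripper_width: 0.0227
gripper_force: 0.0
blue boxes [[381, 272, 28, 23, 428]]
0 flange box [379.345 275.806] [407.819 295.77 ]
0.005 flange box [379.78  273.249] [408.33  293.223]
0.01 flange box [380.216 270.679] [408.844 290.662]
0.02 flange box [381.096 265.497] [409.88 285.5 ]
266 ............................................
268 ............................................
270 ............................................
272 ..........................##................
274 .......................#########............
276 ....................#############...........
278 .................###############............
280 .............###################............
282 ..........######################............
284 .........#########################..........
286 .........###########################........
288 ..........###########################.......
290 ...........#########################........
292 ...............####################.........
294 ....................############............
296 ............................................
298 ............................................
300 ............................................
302 ............................................
```

```bash
cat >> ik.py <<'E'
def RB(t): return RT(t,"A")@RR([0,0,180])
E
python3 - <<'E'
from ik import *
go(TM([0,0,.07]),RB(9)); go(TM([0,0,.024]),RB(9)); go(TM([0,0,.024]),RB(9),cmd=(TM([0,0,.07]),RB(9)))
x=r.get_state()["joints"]
for z in (.07,.024,-.03,-.036): print(z,ik(TM([0,0,z]),RB(9),3,starts=[x,[39,10,-46,30,-18,-145],[36,9,-51,43,-13,-155]]))
E
```

```text
xyz [ 0.621 -0.386  2.182] rot [ -3.158 -23.013 -32.843]
xyz [-0.1   -0.018  3.485] rot [ -3.158 -23.013 -32.843]
xyz [-0.24  -0.     1.514] rot [0. 0. 0.]
0.07 [array([  45.146,   -2.391,  -42.966,   20.955,  -33.423, -139.289])]
0.024 [array([  42.619,    2.645,  -45.062,   24.624,  -26.145, -141.481])]
-0.03 [array([  38.793,    8.669,  -48.122,   33.672,  -17.06 , -147.926])]
-0.036 [array([  38.179,    9.327,  -48.59 ,   35.423,  -15.945, -149.212])]
```

```bash
python3 -m crank '[{"xyz":[0.2,-0.1,0.3],"delta_rot":[-0.8,-5.7,-8.2],"claw":1},{"xyz":[0.3,-0.2,0.8],"delta_rot":[-1.6,-11.5,-16.4],"claw":1},{"xyz":[0.5,-0.3,1.4],"delta_rot":[-2.4,-17.3,-24.6],"claw":1},{"xyz":[0.6,-0.38,1.8],"delta_rot":[-3.16,-23,-32.8],"claw":1},{"xyz":[0.62,-0.39,2.1],"delta_rot":[-3.16,-23,-32.8],"claw":1},{"xyz":[0.4,-0.27,2.6],"delta_rot":[-3.16,-23,-32.8],"claw":1},{"xyz":[0.15,-0.15,3],"delta_rot":[-3.16,-23,-32.8],"claw":1},{"xyz":[0,-0.08,3.3],"delta_rot":[-3.16,-23,-32.8],"claw":1},{"xyz":[-0.1,-0.02,3.48],"delta_rot":[-3.16,-23,-32.8],"claw":1},{"xyz":[-0.1,-0.02,3.52],"delta_rot":[-3.16,-23,-32.8],"claw":1},{"xyz":[-0.1,-0.02,3.52],"delta_rot":[-3.16,-23,-32.8],"claw":1}]'
python3 - <<'E'
from ik import *
s=r.get_state(); print(RM().T@(s["tcp_pos"]-MOUTH)*1000,"F",RM().T@s["contact_force"]); go(TM([0,0,.024]),RB(9))
E
python3 home.py | head -2
```

```text
time_s: 14.68
tcp_pos: [0.5434, 0.1687, 0.1591]
eef_rot: [-180.0, 21.0, -168.3]
contact_force: [-40.2, -5.1, 45.5]
gripper_width: 0.0007
gripper_force: 29.6
[-0.167 -0.711 25.659] F [-12.259   3.24   59.643]
xyz [-0.014  0.024  0.054] rot [-0.066  0.041 -0.085]
blue boxes [[381, 279, 28, 17, 362]]
0 flange box [379.345 275.806] [407.819 295.77 ]
```

```bash
python3 - <<'E'
from ik import *
for z in (.075,.04,.02,0,-.01,-.02,-.034): go(TM([0,0,z]),RB(9),cmd=(TM([0,0,.024]),RB(9)))
E
python3 -m crank '[{"xyz":[0.12,0,-0.75],"delta_rot":[0,0,0],"claw":1},{"xyz":[0.27,0,-1.68],"delta_rot":[0,0,0],"claw":0.5},{"xyz":[0.27,0,-1.68],"delta_rot":[0,0,0],"claw":0},{"xyz":[0.27,0,-1.68],"delta_rot":[0,0,0],"claw":0},{"xyz":[0.27,0,-1.68],"delta_rot":[0,0,0],"claw":0},{"xyz":[0.27,0,-1.68],"delta_rot":[0,0,0],"claw":0},{"xyz":[0.27,0,-1.68],"delta_rot":[0,0,0],"claw":0}]'
python3 home.py | head -2; python3 - <<'E'
from ik import *
for z in (.04,0,-.02,-.034): go(TM([0,0,z]),RB(9))
E
```

```text
xyz [ 0.266  0.    -1.679] rot [0. 0. 0.]
xyz [ 0.083  0.    -0.527] rot [0. 0. 0.]
xyz [-0.021  0.     0.132] rot [0. 0. 0.]
xyz [-0.125  0.     0.79 ] rot [0. 0. 0.]
xyz [-0.177 -0.     1.119] rot [0. 0. 0.]
xyz [-0.229  0.     1.449] rot [0. 0. 0.]
xyz [-0.302  0.     1.91 ] rot [0. 0. 0.]
time_s: 15.6
tcp_pos: [0.5187, 0.1639, 0.1994]
eef_rot: [-179.9, 20.8, -168.2]
contact_force: [0.9, -0.2, 0.1]
gripper_width: 0.055
gripper_force: 0.0
blue boxes [[381, 272, 28, 23, 435]]
0 flange box [379.345 275.806] [407.819 295.77 ]
xyz [-0.238  0.011  1.083] rot [-0.079 -0.176 -0.016]
xyz [-0.45   0.013  2.399] rot [-0.079 -0.176 -0.016]
xyz [-0.557  0.014  3.057] rot [-0.079 -0.176 -0.016]
xyz [-0.631  0.015  3.518] rot [-0.079 -0.176 -0.016]
```

```bash
python3 -m crank '[{"xyz":[0,0,0],"delta_rot":[0,0,0],"claw":0},{"xyz":[0,0,0],"delta_rot":[0,0,0],"claw":0},{"xyz":[0,0,0],"delta_rot":[0,0,0],"claw":0},{"xyz":[0,0,0],"delta_rot":[0,0,0],"claw":0},{"xyz":[0,0,0],"delta_rot":[0,0,0],"claw":0},{"xyz":[-0.12,0,0.55],"delta_rot":[0,0,0],"claw":0},{"xyz":[-0.24,0,1.08],"delta_rot":[0,0,0],"claw":0},{"xyz":[-0.28,0,1.35],"delta_rot":[0,0,0],"claw":0},{"xyz":[-0.32,0,1.6],"delta_rot":[0,0,0],"claw":0},{"xyz":[-0.36,0,1.85],"delta_rot":[0,0,0],"claw":0},{"xyz":[-0.41,0,2.1],"delta_rot":[0,0,0],"claw":0},{"xyz":[-0.45,0,2.4],"delta_rot":[0,0,0],"claw":0},{"xyz":[-0.45,0,2.4],"delta_rot":[0,0,0],"claw":0}]'
cat > arms.py <<'E'
from ik import *
s=r.get_state(); print(RM().T@(s["tcp_pos"]-MOUTH)*1000,"F",RM().T@s["contact_force"],s["gripper_width"]); 
# brass pixels in the scene view by side
c=optics.capture("scene"); h=cv2.cvtColor(c["img"],cv2.COLOR_BGR2HSV).astype(int)
b=((h[...,0]>15)&(h[...,0]<32)&(h[...,1]>120)&(h[...,2]>90)).astype(np.uint8); b[:235]=0;b[335:]=0;b[:,:340]=0;b[:,455:]=0
n,l,st,_=cv2.connectedComponentsWithStats(b); print("brass",[q.tolist() for q in st[1:] if q[4]>12])
for q in (.3,1.05,1.6,2.1,2.3,2.58):
    a=np.pi/3-q; print(q,"L",*np.round([proj(c,TM([0,24e-3+l*np.cos(a),-8e-3+l*np.sin(a)])) for l in (.02,.06)],0).ravel(),"R",*np.round([proj(c,TM([0,-24e-3-l*np.cos(a),-8e-3+l*np.sin(a)])) for l in (.02,.06)],0).ravel())
E
python3 arms.py; python3 - <<'E'
from ik import *
for z in (-.02,-.034): go(TM([0,0,z]),RB(9))
E
```

```text
time_s: 17.27
tcp_pos: [0.556, 0.1715, 0.1365]
eef_rot: [-179.9, 20.8, -168.2]
contact_force: [0.2, 0.4, -0.6]
gripper_width: 0.0877
gripper_force: 0.0
[-0.306 -0.526 -0.377] F [-0.032  0.356 -0.643] 0.08769617572459182
brass [[419, 239, 25, 8, 93], [361, 246, 24, 5, 48], [386, 250, 11, 3, 16], [398, 252, 10, 3, 14], [346, 283, 30, 10, 114], [412, 293, 31, 8, 123]]
0.3 L 416.0 289.0 436.0 278.0 R 372.0 282.0 357.0 266.0
1.05 L 418.0 296.0 441.0 300.0 R 368.0 288.0 345.0 285.0
1.6 L 415.0 301.0 432.0 314.0 R 368.0 294.0 348.0 301.0
2.1 L 410.0 304.0 418.0 322.0 R 372.0 298.0 358.0 313.0
2.3 L 408.0 304.0 411.0 324.0 R 374.0 299.0 364.0 316.0
2.58 L 405.0 304.0 402.0 323.0 R 377.0 300.0 373.0 319.0
xyz [-0.115  0.02   0.653] rot [-0.094 -0.201 -0.021]
xyz [-0.19   0.021  1.114] rot [-0.094 -0.201 -0.021]
```

```bash
python3 -m crank '[{"xyz":[-0.04,0.02,0.22],"delta_rot":[0,0,0],"claw":0},{"xyz":[-0.08,0.02,0.44],"delta_rot":[0,0,0],"claw":0},{"xyz":[-0.115,0.02,0.65],"delta_rot":[0,0,0],"claw":0},{"xyz":[-0.15,0.02,0.88],"delta_rot":[0,0,0],"claw":0},{"xyz":[-0.19,0.02,1.11],"delta_rot":[0,0,0],"claw":0},{"xyz":[-0.19,0.02,1.13],"delta_rot":[0,0,0],"claw":0}]'
python3 arms.py|head -2
```

```text
time_s: 18.08
tcp_pos: [0.5731, 0.1757, 0.1069]
eef_rot: [-179.9, 20.8, -168.2]
contact_force: [-0.7, 1.2, -0.1]
gripper_width: 0.0877
gripper_force: 0.4
[  0.087   0.161 -34.761] F [-0.412  1.343  0.084] 0.0876702245507392
brass [[415, 258, 24, 8, 87], [358, 265, 35, 7, 67], [394, 271, 10, 3, 16], [357, 296, 19, 18, 94], [409, 301, 12, 23, 90]]
```

```bash
python3 -m crank '[{"xyz":[0,0,0],"delta_rot":[0,0,0],"claw":0.15},{"xyz":[0,0,0],"delta_rot":[0,0,0],"claw":0.25},{"xyz":[0,0,0],"delta_rot":[0,0,0],"claw":0.35},{"xyz":[0,0,0],"delta_rot":[0,0,0],"claw":0.45},{"xyz":[0,0,0],"delta_rot":[0,0,0],"claw":0.6},{"xyz":[0,0,0],"delta_rot":[0,0,0],"claw":0.6},{"xyz":[0,0,0],"delta_rot":[0,0,0],"claw":0.6},{"xyz":[0,0,0],"delta_rot":[0,0,0],"claw":0.6}]' 40
python3 arms.py|head -2
```

```text
time_s: 19.12
tcp_pos: [0.573, 0.1761, 0.1077]
eef_rot: [-180.0, 20.9, -168.2]
contact_force: [-0.8, 2.4, -2.8]
gripper_width: 0.0542
gripper_force: 40.0
[  0.501   0.534 -34.092] F [-1.648  2.479 -2.315] 0.05416950320970796
brass [[416, 258, 21, 7, 94], [363, 266, 46, 8, 90], [373, 300, 7, 20, 64], [401, 306, 6, 19, 56]]
```

Both arms now match the predicted folded positions (2.58 rad), and the fingers stopped at 54 mm with 40 N. Next I'll open and back straight out.

```bash
python3 -m crank '[{"xyz":[0,0,0],"delta_rot":[0,0,0],"claw":0.1},{"xyz":[0,0,0],"delta_rot":[0,0,0],"claw":0.1},{"xyz":[0,0,0],"delta_rot":[0,0,0],"claw":0.1},{"xyz":[0,0,0],"delta_rot":[0,0,0],"claw":0.1},{"xyz":[0,0,0],"delta_rot":[0,0,0],"claw":0.1},{"xyz":[0.1,0,-0.6],"delta_rot":[0,0,0],"claw":0.1},{"xyz":[0.25,0,-1.5],"delta_rot":[0,0,0],"claw":0.1},{"xyz":[0.4,0,-2.7],"delta_rot":[0,0,0],"claw":0.1},{"xyz":[0.6,0,-4.2],"delta_rot":[0,0,0],"claw":0.1},{"xyz":[0.6,0,-5],"delta_rot":[0,0,0],"claw":0.1},{"xyz":[0.6,0,-5],"delta_rot":[0,0,0],"claw":0.1},{"xyz":[0.6,0,-5],"delta_rot":[0,0,0],"claw":0.1}]'
python3 arms.py|head -2; python3 home.py; python3 - <<'E'
from h import *
# other things: compare with the first pictures away from the arm
a=cv2.imread("pics/scene0.png"); b=optics.capture("scene")["img"]
for n,(u,v) in dict(orange_plug=(387,268),jar=(411,255),nut=(274,213),can=(305,275),ostand=(192,240),oarmL=(165,220),ball=(300,361),tin=(476,272),bottle=(165,220)).items(): print(n,cv2.absdiff(a,b)[v-15:v+15,u-18:u+18].mean().round(1))
E
```

```text
time_s: 20.68
tcp_pos: [0.504, 0.1615, 0.241]
eef_rot: [-180.0, 20.8, -168.2]
contact_force: [-0.4, 0.2, -0.4]
gripper_width: 0.079
gripper_force: 0.0
[  6.046   0.348 116.549] F [-0.51   0.329 -0.113] 0.07901285003453337
brass [[372, 300, 8, 21, 72], [402, 305, 6, 20, 63]]
blue boxes [[381, 272, 28, 23, 434]]
0 flange box [379.345 275.806] [407.819 295.77 ]
0.005 flange box [379.78  273.249] [408.33  293.223]
0.01 flange box [380.216 270.679] [408.844 290.662]
0.02 flange box [381.096 265.497] [409.88 285.5 ]
266 ............................................
268 ............................................
270 ............................................
272 ..........................##................
274 .......................##########...........
276 ...................##############...........
278 .................###############............
280 .............###################............
282 ..........######################............
284 .........#########################..........
286 .........###########################........
288 ..........###########################.......
290 ............########################........
292 ...............####################.........
294 ....................#############...........
296 ............................................
298 ............................................
300 ............................................
302 ............................................
orange_plug 29.1
jar 15.6
nut 9.1
can 4.3
ostand 5.4
oarmL 3.3
ball 4.6
tin 10.6
bottle 3.3
```

```bash
python3 - <<'E'
from plant import job
from h import *
def box(im):
    h=cv2.cvtColor(im,cv2.COLOR_BGR2HSV).astype(int); m=((h[...,0]>5)&(h[...,0]<16)&(h[...,1]>150)).astype(np.uint8); m[:245]=0;m[282:]=0;m[:,:365]=0;m[:,402:]=0; return cv2.boundingRect(m)
a,b=box(cv2.imread("pics/scene0.png")),box(optics.capture("scene")["img"]); print(a,b)
if max(abs(x-y) for x,y in zip(a,b))<=4: print(job.close_job())
E
```

```text
(375, 255, 24, 22) (375, 255, 24, 22)
the job is handed in; nothing more can be done
None
```

The job is handed in: the blue outlet (left, live) has its blue plug home and both cam arms folded fully down, going by the camera images and grip readings. The plug slipped in the gripper on the first try when joint 3 hit its limit, so I re-posed the arm, and it went in on the second try. The orange plug hasn't moved and the other objects I compared show no sign of being disturbed; the judge's result wasn't shown.

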